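# Set up the jigger with the tall mould

### The job

Set up the small jigger for the tall ware: take the plaster mould with the tall hump off the tool chest and seat it fully home on the two pins of the wheel head under the raised arm, then pull the arm right down onto its stop so the template stands over the mould. Leave the other mould where it is and don't knock the template against the plaster.

Things in the scene. Friction and masses are not known exactly. Their poses are not given: they have to be found in the camera images.
- mould_tall: The mould to fit: white plaster, 0.34 kg. Round flange 120 mm across, 16 thick; on it a round hump 56 across, 42 high, rounded over its last 8 mm. Origin: centre of the flange's underside; z up the hump's axis; x through two brass-bushed through holes, 13 mm wide, at x = +-45 mm; a half turn makes no difference. Starts flat on the closed tool chest, whose lid top is 184 mm above the table.
- mould_low: The other mould, to be left alone: same flange and holes, but a low dome 70 mm across and only 18 high. Origin: centre of the flange's underside. Stands on the same chest lid, about 150 mm from the tall one; which is left and which right varies. The chest, fixed, is 204 x 306 mm and 184 high, right of the jigger: keep the hand clear of it there too.
- jigger: The jigger's base, grey, 226 x 110 mm, 38 high, fixed to the table. Origin: on the table under the wheel head's axis; x points level from the wheel axis to the arm's pivot (away from the robot), y to the left of that, z up. A yoke of two upright plates, up to 153 mm high, stands at x = 92 to 138 mm.
- head_seat (a point): Centre of the flat top of the wheel head: steel disc 128 mm across, top 56 mm above the table; turns with it. x runs through two upright brass pins at x = +-45 mm, 10 mm thick, 12 high, the last 4 mm tapered to 4 mm wide. z up. The mould is home when its underside lies on this surface.
- wheel_head (a joint): Turn of the wheel head about its upright axis relative to the jigger, rad, counter-clockwise from above; 0 = pins in line with the jigger's x. It turns freely but for a light friction of 0.04 N m.
- lever_lift (a joint): Arm angle above level, rad: 0 = down on its stop, 1.2 = upper stop; stays where left (friction 0.35 N m). Hinge axis along jigger y. Flat bar 24 x 12 mm, middle at jigger y = 13.5 mm. Raised, arm and template overhang the head 150 to 345 mm up and leave no room for a hand straight above it: hold the hump with the hand leaning 30 to 45 degrees back along the jigger's -x and reach in slanting.
- pivot_axis (a point): The arm's hinge axis, 130 mm above the table, at jigger x = 115 mm, y = 13.5 mm. Fixed.
- lever_handle (a point): Middle of the arm's handle: round wooden bar 18 mm thick, 84 mm long, lying level along jigger y at the arm's end, on the left of the arm, 220 mm from the hinge axis, 60 mm along y from the arm's middle. Moves with the arm; its y axis is the bar's axis. Pull it along the arc about pivot_axis; it may turn between the fingers.
- profile_arm: The arm with its steel profile template (3 mm thick, on the arm's right side). Origin on the hinge axis; x level away from the robot when down. Arm down: the template stands in the jigger's x-z plane, from 6 mm behind to 66 mm in front of the wheel axis, 6 mm clear of a fully seated tall mould; a mould not home is in its way. It reaches 52 mm below the arm's middle line (towards the robot when raised).

How it is judged:
On the way:
1. the tall mould sits fully home on the wheel head's pins, the arm still raised (horizontal distance between mould_tall and head_seat below 0.004 m and z of mould_tall in the frame of head_seat between -0.003 and 0.0025 m and angle between the x axis of mould_tall and the x axis of head_seat, either way round below 0.08 rad and angle between mould_tall's own z axis and vertical below 0.04 rad and value of joint lever_lift above 0.8 rad), for 0.2 s.
At the end, for the whole second after the job is handed in: Tall mould flat on the wheel head, both pins in its holes (underside within 2.5 mm of the head's top, centre within 4 mm, holes in line within 0.08 rad, tilt under 0.04 rad), at rest; arm within 0.035 rad of its lower stop; low mould within 30 mm of its place; all let go (horizontal distance between mould_tall and head_seat below 0.004 m and z of mould_tall in the frame of head_seat between -0.003 and 0.0025 m and angle between the x axis of mould_tall and the x axis of head_seat, either way round below 0.08 rad and angle between mould_tall's own z axis and vertical below 0.04 rad and value of joint lever_lift below 0.035 rad and linear speed of mould_tall below 0.02 m/s and distance of mould_low from where it was at the start of the episode below 0.03 m); the robot touches nothing.
It fails at once if the other mould is shoved out of its place (30 mm) (distance of mould_low from where it was at the start of the episode above 0.03 m).
It fails at once if the template is knocked against the tall mould (over 10 N) (contact force between profile_arm and mould_tall above 10 N).
It also fails if it takes over 67 s, if anything falls off the work surface, if the arm or the gripper's body presses on something with over 40 N, if the wrist force passes 120 N, or if a joint passes its speed limit or range.

### The arm

A 6-joint arm with a two-finger parallel gripper is mounted at the origin on a cart in front of the work surface, level with it; the furniture and walls round the work are solid. World frame = base frame: x ahead of the robot, y to its left, z up, the work surface at z = 0. Lengths are in m, angles in rad, forces in N, time in s.
With the tool pointing down it reaches from about 0.25 to 0.725 m from the base axis. Payload 4 kg.
Tool frame: the origin (TCP) lies at the very end of the fingers, on their centre line; the grasp point (between the pads) lies 19 mm behind it; x points along the fingers, z is the direction in which the jaws open and shut, and the axes are right-handed (so a half turn about x gives the same grasp; the last joint's range is limited). The gripper opens to 85 mm and grips with 20 to 120 N. Pads are 22 mm wide; open, the fingers measure 114 mm over their backs; the gripper's body (76 mm by 85 mm) begins 54 mm behind the grasp point. The pads swing forward as they close: fully open they stand 13 mm farther back than shut.
Start: joints at [-1.313, 0.241, 0.005, 1.335, 0, 1.571], TCP at [0.127, -0.483, 0.231] pointing down, gripper open.
Joint ranges: [-2.72, 2.72], [-1.05, 1.87], [-1.09, 1.28], [-1.99, 2.15], [-1.42, 1.44], [-3.14, 3.14]. Speed limits (rad/s): [2.79, 2.79, 3.14, 3.14, 3.14, 3.14].

### API

Orientations are given as a unit quaternion [x, y, z, w].
In Python, from workcell import bot gives the robot as it stands.
- The arm moves only by the tool step_arm, never from a script. Its argument "series" is a list of rows, each an object of numbers: "x", "y", "z": the shift along the world's x, y, z in cm; "twist": the turn about the world's z in degrees; "jaw": the finger opening in cm, from 0 to 8.54. In form: [{"x": .., "y": .., "z": .., "twist": .., "jaw": ..}, ...]. A call has 1 to 10 rows; each row is the pose to reach, as a shift and turn from the pose measured when the call began; what a row does not reach only later rows make up. A row lasts 1/12 s, in which the tool goes at most 41.7 mm and 7.16 degrees, less where a joint would pass 70% of its speed; a pose out of reach is approached as far as the arm can. A call with a gripper value outside its range is refused whole. The fingers move at their own pace and stop on an object; the grip force is fixed at half the most. Time passes only in rows, so rows that repeat a pose let the fingers close. It gives the time, the measured TCP pose, the force and the opening at its end, in the units of the state.
- bot.get_obs(): the state, without advancing time (a new reading comes with each control period).
- bot.camera(name): name is "side" or "top"; returns (picture, depth): 420x560x3 uint8, red, green, blue; 420x560 float32, m along the optical axis (not along the pixel's ray), 0 where there is no reading.
- bot.camera_info(name): a dict with "camera_matrix" (3x3 intrinsics, pixels), "R" (3x3) and "t" (3): a world point X has camera coordinates R X + t. Camera axes: x right, y down, z forward; pixel columns grow to the right and rows downward; lengths in m; the calibration is good to about 2 mm. A picture is of the moment at which its call begins. camera_info takes no time and is no camera call.
- bot.job_done(): hands the job in, once; it reports no verdict.
The state is a dict: "clock": time; "joint_pos": joint angles; "joint_vel": joint speeds; "tau": joint torques, N m; "eef_pos": TCP position; "tool_rot": TCP orientation; "ft_force": force on the tool from outside, world axes, zero at the start; "ft_torque": the same for the moment, N m; "grip_width": finger opening in m.
Only numpy, scipy, OpenCV 4.12 (cv2) and the standard library are available. Lean on these libraries where they do the work, as an engineer would, in place of code of your own. Each camera call takes 0.05 s, during which the arm holds its last target.

## Working session

There is one attempt and no reset: what is moved stays moved. The work goes in short steps, Python scripts to look and compute and a tool call to move; the robot and the scene stay as the last step left them, time stands still between calls to the robot, and variables do not carry over. Pictures are saved under pics/ and viewed, and the job is handed in when it is done.

Besides the shell and the picture viewer there is one more tool, called after "Emit:" by a JSON object that holds its "op" and its "data", one argument or row to a line. step_arm: Moves the arm, as the interface text tells. Its arguments: {"type":"object","properties":{"series":{"type":"array","items":{"type":"object","properties":{"x":{"type":"number"},"y":{"type":"number"},"z":{"type":"number"},"twist":{"type":"number"},"jaw":{"type":"number"}}}}},"required":["series"]}

```bash
ls -la; mkdir -p pics
cat > h.py <<'E'
from workcell import bot
import numpy as np, cv2
def shot(name,fn):
    p,d=bot.camera(name); cv2.imwrite('pics/'+fn+'.png',p[:,:,::-1]); np.savez('pics/'+fn+'.npz',p=p,d=d); return p,d
def cam(name):
    c=bot.camera_info(name); return [np.array(c[k],float) for k in('camera_matrix','R','t')]
def cloud(name,d):
    K,R,t=cam(name); v,u=np.mgrid[:d.shape[0],:d.shape[1]]
    c=np.stack([(u-K[0,2])/K[0,0]*d,(v-K[1,2])/K[1,1]*d,d],-1)
    return (c-t)@R
E
python3 - <<'E'
from h import *
o=bot.get_obs()
for k,v in o.items(): print(k,np.round(v,4))
for n in('side','top'):
    shot(n,n+'0'); K,R,t=cam(n); print(n,K.round(1).tolist(),R.round(3).tolist(),(-R.T@t).round(3))
E
```

```text
total 12
drwxr-xr-x  3 agent agent 4096 Dec  7 05:29 .
drwxr-xr-x 23 root  root  4096 Dec  7 05:29 ..
drwxr-xr-x  2 agent agent 4096 Dec  7 05:29 pics
clock 0.0
joint_pos [-1.313   0.2414  0.0037  1.3352  0.      1.5708]
joint_vel [ 0.0002  0.0011 -0.0004  0.0015  0.0001 -0.0005]
tau [-9.00000e-04 -3.72316e+01  2.52410e+01  1.70000e-02 -1.00000e-04
 -0.00000e+00]
eef_pos [ 0.1273 -0.4829  0.2304]
tool_rot [ 0.432   0.5607 -0.4311  0.5595]
ft_force [ 0.5147  0.1049 -0.68  ]
ft_torque [ 0.0245  0.0385 -0.0417]
grip_width 0.0849
side [[424.7, 0.0, 275.4], [0.0, 424.7, 210.3], [0.0, 0.0, 1.0]] [[-0.918, -0.397, -0.023], [-0.169, 0.44, -0.882], [0.36, -0.805, -0.471]] [0.14  0.867 0.599]
top [[497.0, 0.0, 271.7], [0.0, 497.0, 204.3], [0.0, 0.0, 1.0]] [[0.023, -1.0, -0.014], [-0.986, -0.021, -0.164], [0.164, 0.017, -0.986]] [0.273 0.103 1.348]
```

View pics/side0.png

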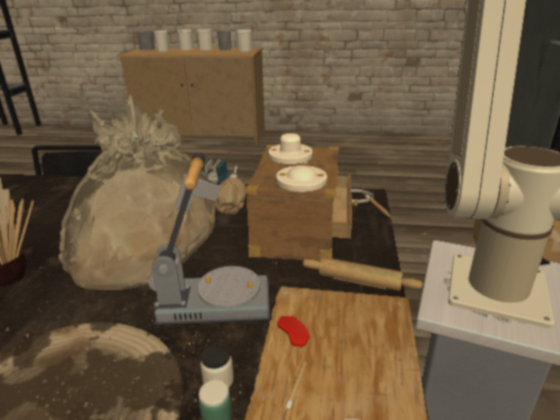

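View pics/top0.png

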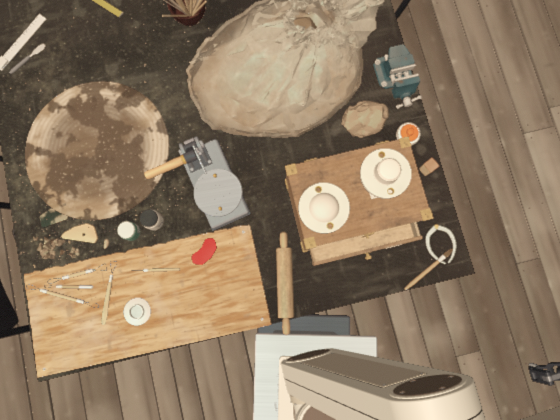

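```bash
cat > m.py <<'E'
from h import *
d=np.load('pics/top0.npz'); p=d['p']; P=cloud('top',d['d']); D=d['d']
K,R,t=cam('top')
def z(u,v): return P[v,u].round(3)
for n,q in dict(wheel=(217,193),tall=(387,170),low=(325,205),lid=(355,195),board=(120,320),handle=(165,166),table=(260,170),base=(238,222)).items(): print(n,q,z(*q))
# flat top of the hump vs low
X,Y,Z=P[...,0],P[...,1],P[...,2]
def circ(mask,name):
    m=mask.astype(np.uint8); n,l,s,c=cv2.connectedComponentsWithStats(m)
    for i in range(1,n):
        if s[i,4]>150:
            cs,_=cv2.findContours((l==i).astype(np.uint8),cv2.RETR_EXTERNAL,cv2.CHAIN_APPROX_NONE)
            pts=cs[0][:,0]; zz=np.median(Z[l==i]); 
            # ray cast contour to plane zz
            w=ray('top',pts,zz)
            (cx,cy),r=cv2.minEnclosingCircle(w.astype(np.float32))
            A=np.c_[2*w,np.ones(len(w))]; s_=np.linalg.lstsq(A,(w**2).sum(1),rcond=None)[0]
            print(name,s[i],'z',zz.round(4),'fit',s_[:2].round(4),'r',np.sqrt(s_[2]+s_[0]**2+s_[1]**2).round(4),'enc',round(cx,4),round(cy,4),round(r,4))
def ray(cn,uv,h):
    K,R,t=cam(cn); uv=np.atleast_2d(uv).astype(float)
    r=np.c_[(uv[:,0]-K[0,2])/K[0,0],(uv[:,1]-K[1,2])/K[1,1],np.ones(len(uv))]@R
    c=-R.T@t; k=(h-c[2])/r[:,2]; return (c+k[:,None]*r)[:,:2]
if __name__=='__main__':
    box=(X>.2)&(X<.6)&(Y<.03)&(Y>-.3)
    circ(box&(Z>.235)&(Z<.26),'tallhump')
    circ(box&(Z>.192)&(Z<.26),'flanges')
    circ(box&(Z>.205)&(Z<.26),'humps')
    b2=(X>.2)&(X<.65)&(Y>.1)&(Y<.4)
    circ(b2&(Z>.049)&(Z<.063),'wheel')
    circ(b2&(Z>.025)&(Z<.063),'base')
    circ(b2&(Z>.2),'arm')
    circ(b2&(Z>.1),'arm')
E
python3 m.py
python3 - <<'E'
import cv2
for n,x,y,w,h,f in(('top0',130,110,140,130,5),('side0',130,130,160,200,4),('top0',280,130,160,120,5)):
    i=cv2.imread(f'pics/{n}.png')[y:y+h,x:x+w]; cv2.imwrite(f'pics/z_{n}_{x}.png',cv2.resize(i,None,fx=f if f*w<=800 and f*h<=600 else 3,fy=f if f*w<=800 and f*h<=600 else 3,interpolation=cv2.INTER_CUBIC))
E
```

```text
wheel (217, 193) [0.515 0.271 0.055]
tall (387, 170) [ 0.541 -0.138  0.243]
low (325, 205) [ 0.461 -0.     0.219]
lid (355, 195) [ 0.492 -0.074  0.187]
board (120, 320) [0.177 0.519 0.011]
handle (165, 166) [0.516 0.345 0.342]
table (260, 170) [ 0.593  0.161 -0.001]
base (238, 222) [ 0.446  0.218 -0.003]
tallhump [377 158  24  24 410] z 0.2407 fit [ 0.5438 -0.1428] r 0.0254 enc 0.5431 -0.1426 0.0276
flanges [ 360  150   51   49 1928] z 0.201 fit [ 0.5434 -0.143 ] r 0.0585 enc 0.544 -0.143 0.0604
flanges [ 312  183   38   51 1565] z 0.202 fit [ 0.4585 -0.0074] r 0.053 enc 0.4582 0.0021 0.0602
humps [375 158  26  27 532] z 0.2399 fit [ 0.5405 -0.1396] r 0.0292 enc 0.5389 -0.1405 0.0326
humps [312 193  26  29 587] z 0.2138 fit [0.4576 0.0015] r 0.0308 enc 0.4577 0.0017 0.034
wheel [ 194  169   48   48 1771] z 0.0555 fit [0.5169 0.2702] r 0.0628 enc 0.5169 0.2701 0.0643
base [ 184  145   64   84 3024] z 0.0529 fit [0.533  0.2729] r 0.0865 enc 0.5349 0.2799 0.1134
base [276 248   5  68 205] z 0.0343 fit [0.2905 0.0726] r 0.0599 enc 0.2881 0.103 0.0866
arm [144 144  62  35 606] z 0.3404 fit [0.5075 0.3185] r 0.0465 enc 0.5116 0.3248 0.0648
arm [144 136  62  43 848] z 0.3376 fit [0.5262 0.3199] r 0.0472 enc 0.5289 0.3263 0.0699
```

```bash
ls pics
```

```text
side0.npz
side0.png
top0.npz
top0.png
z_side0_130.png
z_top0_130.png
z_top0_280.png
```

View pics/z_top0_130.png

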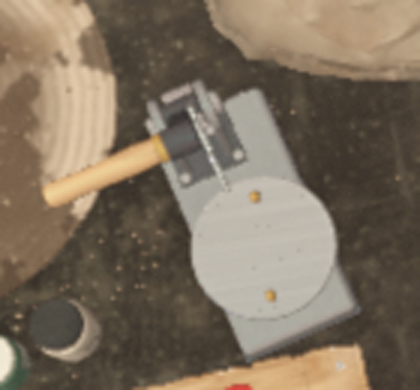

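View pics/z_top0_280.png

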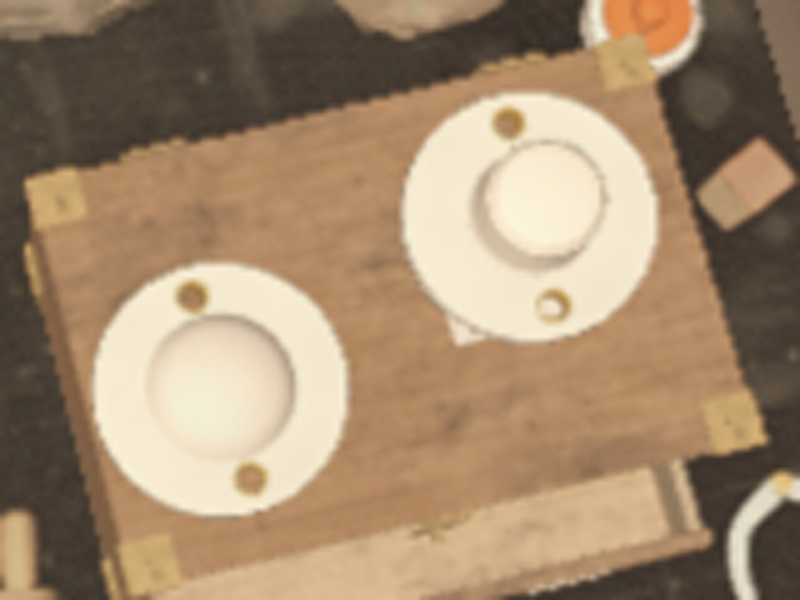

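View pics/z_side0_130.png

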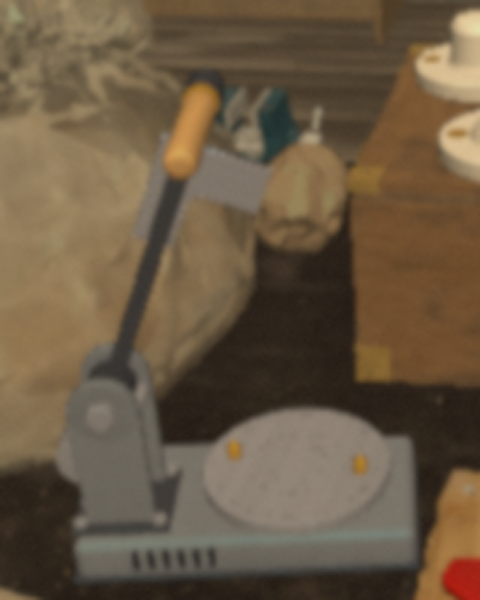

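```bash
cat > n.py <<'E'
from m import *
hsv=cv2.cvtColor(p,cv2.COLOR_RGB2HSV)
def blobs(x0,y0,x1,y1,lo,hi):
    m=cv2.inRange(hsv,np.array(lo),np.array(hi)); k=np.zeros_like(m);k[y0:y1,x0:x1]=m[y0:y1,x0:x1]
    n,l,s,c=cv2.connectedComponentsWithStats(k)
    return [(c[i].round(2),s[i,4]) for i in range(1,n) if s[i,4]>3]
pb=blobs(196,170,240,216,(8,90,60),(28,255,255)); print(pb)
mb=blobs(362,150,410,198,(8,90,60),(28,255,255)); print(mb)
lb=blobs(300,183,350,234,(8,90,60),(28,255,255)); print(lb)
def ang(b,h):
    b=sorted(b,key=lambda q:-q[1])[:2]; w=ray('top',[q[0] for q in b],h); dv=w[0]-w[1]
    print(w.round(4).tolist(),'mid',w.mean(0).round(4),'len',np.hypot(*dv).round(4),'ang',np.degrees(np.arctan2(dv[1],dv[0])).round(2))
ang(pb,.066); ang(mb,.2)
b2=(X>.2)&(X<.7)&(Y>.1)&(Y<.4)
base=(b2&(Z>.03)&(Z<.046)); 
# jigger base top edge pts -> minAreaRect of base+head region
ys,xs=np.where(base); w=ray('top',np.c_[xs,ys],.038); 
r=cv2.minAreaRect(w.astype(np.float32)); print('base rect',r)
# arm pts
q=P[b2&(Z>.15)]; print(len(q))
E
python3 n.py | sed -n '/(array/,$p'
```

```text
[(array([214.29, 175.  ]), np.int32(7)), (array([219.88, 208.12]), np.int32(8))]
[(array([365.29, 153.19]), np.int32(62)), (array([405.42, 153.58]), np.int32(74)), (array([381.41, 153.93]), np.int32(27)), (array([364.6 , 192.95]), np.int32(63)), (array([404.71, 193.47]), np.int32(85)), (array([391.69, 189.85]), np.int32(13))]
[(array([304.17, 186.57]), np.int32(84)), (array([344.4 , 188.02]), np.int32(123)), (array([318.21, 188.72]), np.int32(29)), (array([343.43, 228.08]), np.int32(142)), (array([305.26, 229.17]), np.int32(109)), (array([329.73, 225.3 ]), np.int32(30))]
[[0.4728, 0.2604], [0.5612, 0.2787]] mid [0.517  0.2696] len 0.0902 ang -168.24
[[0.4958, -0.1881], [0.5922, -0.1918]] mid [ 0.544  -0.1899] len 0.0965 ang 177.83
base rect ((0.45056870579719543, 0.23302316665649414), (0.4988405704498291, 0.2647768557071686), 0.2817049026489258)
1590
```

```bash
cat > n2.py <<'E'
from m import *
ang=lambda w:np.degrees(np.arctan2(*(w[1]-w[0])[::-1])).round(2)
w=ray('top',[[390.4,191],[381.8,154.6]],.2); print('mould',w.round(4),w.mean(0).round(4),np.hypot(*(w[1]-w[0])),ang(w))
b=(X>.3)&(X<.7)&(Y>.1)&(Y<.4)&(Z>.03)&(Z<.046)
n,l,s,c=cv2.connectedComponentsWithStats(b.astype(np.uint8)); 
for i in range(1,n):
    if s[i,4]>60: print(s[i],Z[l==i].mean(), P[l==i].mean(0).round(3))
m=b.copy(); m[:,:180]=0
ys,xs=np.where(b&(Y<.34)&(Y>.17)); w=ray('top',np.c_[xs,ys],.038); r=cv2.minAreaRect(w.astype(np.float32)); print(r)
wd=np.array([.517,.2699])
for c,nm in((b,'top'),):pass
# arm cloud from both views
q=[]
for cn in('top','side'):
    d=np.load(f'pics/{cn}0.npz')['d']; C=cloud(cn,d); C=C[d>0]; 
    k=(np.hypot(C[:,0]-.56,C[:,1]-.29)<.12)&(C[:,2]>.16)&(C[:,2]<.4); print(cn,k.sum()); q.append(C[k])
np.savez('arm.npz',a=q[0],b=q[1])
for a in q:
    for z0 in np.arange(.16,.38,.02):
        s=a[(a[:,2]>z0)&(a[:,2]<z0+.02)]
        if len(s): print(z0.round(2),len(s),s.min(0).round(3),s.max(0).round(3))
E
python3 n2.py
```

```text
wheel (217, 193) [0.515 0.271 0.055]
tall (387, 170) [ 0.541 -0.138  0.243]
low (325, 205) [ 0.461 -0.     0.219]
lid (355, 195) [ 0.492 -0.074  0.187]
board (120, 320) [0.177 0.519 0.011]
handle (165, 166) [0.516 0.345 0.342]
table (260, 170) [ 0.593  0.161 -0.001]
base (238, 222) [ 0.446  0.218 -0.003]
mould [[ 0.501  -0.1548]
 [ 0.5887 -0.1359]] [ 0.5448 -0.1453] 0.08964992954163803 12.21
[199 140  32  32 560] 0.03820377581200032 [0.618 0.286 0.038]
[184 158  20  29 260] 0.03887127154711178 [0.576 0.338 0.039]
[205 197  43  31 406] 0.03724946746841342 [0.458 0.242 0.037]
[276 248   5  29  97] 0.03599043844610873 [0.342 0.104 0.036]
((0.5634335279464722, 0.28249847888946533), (0.2674168646335602, 0.12356385588645935), 16.671314239501953)
top 611
side 1485
0.16 4 [0.599 0.328 0.161] [0.608 0.336 0.179]
0.18 4 [0.596 0.318 0.181] [0.604 0.33  0.193]
0.2 5 [0.588 0.316 0.201] [0.596 0.329 0.218]
0.22 6 [0.58  0.302 0.224] [0.589 0.328 0.24 ]
0.24 11 [0.535 0.277 0.241] [0.589 0.322 0.257]
0.26 16 [0.519 0.27  0.26 ] [0.586 0.31  0.28 ]
0.28 49 [0.519 0.272 0.28 ] [0.578 0.3   0.299]
0.3 9 [0.556 0.29  0.3  ] [0.575 0.298 0.309]
0.32 176 [0.491 0.282 0.323] [0.552 0.389 0.34 ]
0.34 331 [0.492 0.283 0.34 ] [0.552 0.388 0.349]
0.16 61 [0.587 0.328 0.16 ] [0.605 0.337 0.18 ]
0.18 65 [0.579 0.324 0.18 ] [0.597 0.334 0.2  ]
0.2 68 [0.572 0.321 0.2  ] [0.589 0.331 0.22 ]
0.22 98 [0.564 0.294 0.22 ] [0.595 0.329 0.24 ]
0.24 203 [0.522 0.271 0.24 ] [0.593 0.326 0.26 ]
0.26 396 [0.516 0.266 0.26 ] [0.586 0.32  0.28 ]
0.28 144 [0.52 0.27 0.28] [0.578 0.317 0.3  ]
0.3 5 [0.568 0.293 0.301] [0.571 0.298 0.303]
0.32 206 [0.488 0.278 0.326] [0.551 0.389 0.34 ]
0.34 239 [0.494 0.282 0.34 ] [0.551 0.387 0.346]
```

```bash
cat > n3.py <<'E'
from m import *
hsv=cv2.cvtColor(p,cv2.COLOR_RGB2HSV)
# base: near part only + far part right side
b=(X>.3)&(X<.72)&(Y>.1)&(Y<.4)&(Z>.031)&(Z<.045)
n,l,s,c=cv2.connectedComponentsWithStats(b.astype(np.uint8))
right=[];left=[]
for v in range(145,225):
    us=[u for i in range(1,n) if s[i,4]>200 for u in np.where(l[v]==i)[0]]
    if us: right.append((max(us)+.5,v)); left.append((min(us)-.5,v))
w=ray('top',right,.038)
f=cv2.fitLine(w.astype(np.float32),cv2.DIST_HUBER,0,.01,.01).ravel(); print('right edge ang',np.degrees(np.arctan2(f[1],f[0]))); 
print((w@np.array([-f[1],f[0]])*1000).round(0).tolist())
nn=np.array([-f[1],f[0]]); print('head off right edge (55?)',(np.array([.517,.27])-f[2:])@nn)
from numpy.linalg import svd
for cn in('top','side'):
    d=np.load(f'pics/{cn}0.npz'); C=cloud(cn,d['d']); h=cv2.cvtColor(d['p'],cv2.COLOR_RGB2HSV)
    m=cv2.inRange(h,np.array([8,100,90]),np.array([25,255,255]))>0
    m&=(C[...,2]>.3)&(C[...,2]<.4)&(C[...,1]>.25)&(C[...,0]>.45)
    q=C[m]; u,sv,vt=svd(q-q.mean(0),full_matrices=False); pr=(q-q.mean(0))@vt[0]; print(cn,len(q),q.mean(0).round(4),vt[0].round(3),(pr.max()-pr.min()).round(4), 'x-axis ang',np.degrees(np.arctan2(vt[0][1],vt[0][0]))-90, 'top z',np.percentile(q[:,2],[2,98]).round(4))
E
python3 n3.py | sed -n '/right/,$p'
```

```text
right edge ang 17.06218
[71.0, 69.0, 70.0, 71.0, 69.0, 70.0, 68.0, 66.0, 67.0, 65.0, 65.0, 66.0, 67.0, 65.0, 63.0, 64.0, 62.0, 65.0, 63.0, 64.0, 62.0, 60.0, 61.0, 62.0, 60.0, 60.0, 59.0, 130.0, 130.0, 134.0, 137.0, 143.0, 144.0, 147.0, 150.0, 153.0, 154.0, 157.0, 158.0, 161.0, 162.0, 163.0, 46.0, 49.0, 47.0, 46.0, 46.0, 47.0, 45.0, 46.0, 44.0, 47.0, 43.0, 46.0, 44.0, 42.0, 43.0, 44.0, 50.0, 53.0, 64.0, 67.0, 70.0, 79.0, 85.0, 91.0, 99.0, 110.0, 111.0, 116.0]
head off right edge (55?) 0.04232966860337445
top 260 [0.5158 0.3417 0.3399] [-0.434  0.901 -0.021] 0.0921 x-axis ang 25.731866242897027 top z [0.3323 0.3454]
side 372 [0.5098 0.3519 0.3387] [-0.423  0.905 -0.045] 0.1125 x-axis ang 25.08229249744086 top z [0.3283 0.3436]
```

```bash
cat > s.py <<'E'
from h import *
from scipy.spatial.transform import Rotation as Ro
o=bot.get_obs(); M=Ro.from_quat(o['tool_rot']).as_matrix(); a=M[:,0]
print('t',round(o['clock'],2),'q',np.round(o['joint_pos'],3),'tcp',np.round(o['eef_pos'],4),'F',np.round(o['ft_force'],1),'w',round(o['grip_width'],4))
print('tool x',a.round(3),'jaw z',M[:,2].round(3),'tilt',np.degrees(np.arccos(-a[2])).round(2),'lean az',np.degrees(np.arctan2(a[1],a[0])).round(1),'jaw az',np.degrees(np.arctan2(M[1,2],M[0,2])).round(1),'jaw elev',np.degrees(np.arcsin(M[2,2])).round(2),'pos az',np.degrees(np.arctan2(o['eef_pos'][1],o['eef_pos'][0])).round(1))
E
python3 s.py
```

```text
t 0.1 q [-1.313  0.241  0.004  1.335 -0.     1.571] tcp [ 0.1273 -0.4829  0.2305] F [ 0.7  0.3 -0.5] w 0.0853
tool x [-0.     0.002 -1.   ] jaw z [ 0.255 -0.967 -0.002] tilt 0.11 lean az 104.9 jaw az -75.2 jaw elev -0.11 pos az -75.2
```

Emit:
{"op": "step_arm", "data": {
  "series": [
    {"x": 2, "y": 3, "z": 4},
    {"x": 4, "y": 6, "z": 8},
    {"x": 6, "y": 9, "z": 11},
    {"x": 9, "y": 11, "z": 13},
    {"x": 12, "y": 13, "z": 15, "twist": 5},
    {"x": 15, "y": 15, "z": 17, "twist": 10},
    {"x": 18, "y": 17, "z": 18, "twist": 15}
  ]
}}

```text
$.series[0]: bad value
```

```bash
python3 s.py
```

```text
t 0.1 q [-1.313  0.241  0.004  1.335 -0.     1.571] tcp [ 0.1273 -0.4829  0.2305] F [ 0.7  0.3 -0.5] w 0.0853
tool x [-0.     0.002 -1.   ] jaw z [ 0.255 -0.967 -0.002] tilt 0.11 lean az 104.9 jaw az -75.2 jaw elev -0.11 pos az -75.2
```

Emit:
{"op": "step_arm", "data": {
  "series": [
    {"x": 2, "y": 3, "z": 4, "twist": 7, "jaw": 8.5},
    {"x": 4, "y": 6, "z": 8, "twist": 14, "jaw": 8.5},
    {"x": 6, "y": 9, "z": 11, "twist": 21, "jaw": 8.5},
    {"x": 9, "y": 11, "z": 13, "twist": 28, "jaw": 8.5},
    {"x": 12, "y": 13, "z": 15, "twist": 35, "jaw": 8.5},
    {"x": 15, "y": 15, "z": 17, "twist": 42, "jaw": 8.5},
    {"x": 18, "y": 17, "z": 18, "twist": 49, "jaw": 8.5}
  ]
}}

```text
clock: 0.68
eef_pos: [0.2915, -0.3231, 0.4046]
tool_rot: [0.158, 0.689, -0.159, 0.689]
ft_force: [0.6, -1.3, -0.3]
grip_width: 0.0849
```

```bash
python3 s.py
```

```text
t 0.68 q [-8.360e-01  1.040e-01  2.850e-01  1.751e+00 -1.000e-03  1.188e+00] tcp [ 0.2915 -0.3231  0.4046] F [ 0.6 -1.3 -0.3] w 0.0849
tool x [-0.    -0.001 -1.   ] jaw z [ 0.899 -0.438  0.   ] tilt 0.06 lean az -112.1 jaw az -26.0 jaw elev 0.0 pos az -47.9
```

Emit:
{"op": "step_arm", "data": {
  "series": [
    {"x": 3, "y": 2, "z": 0, "twist": 7, "jaw": 8.5},
    {"x": 6, "y": 4, "z": 0, "twist": 14, "jaw": 8.5},
    {"x": 9, "y": 6, "z": 0, "twist": 21, "jaw": 8.5},
    {"x": 12, "y": 8, "z": 0, "twist": 28, "jaw": 8.5},
    {"x": 15, "y": 10, "z": 0, "twist": 35, "jaw": 8.5},
    {"x": 18, "y": 12, "z": 0, "twist": 42, "jaw": 8.5},
    {"x": 20, "y": 14, "z": 0, "twist": 49, "jaw": 8.5},
    {"x": 22, "y": 17, "z": 0, "twist": 56, "jaw": 8.5},
    {"x": 24, "y": 19, "z": 0, "twist": 63, "jaw": 8.5},
    {"x": 25, "y": 21, "z": 0, "twist": 70, "jaw": 8.5}
  ]
}}

```text
clock: 1.52
eef_pos: [0.5432, -0.1114, 0.403]
tool_rot: [-0.267, 0.655, 0.268, 0.654]
ft_force: [0.1, 0.7, -0.3]
grip_width: 0.0851
```

```bash
python3 s.py
```

```text
t 1.52 q [-0.202  0.37   0.627  1.829 -0.     0.593] tcp [ 0.5432 -0.1114  0.403 ] F [ 0.1  0.7 -0.3] w 0.0851
tool x [-0.001 -0.    -1.   ] jaw z [ 0.714  0.701 -0.001] tilt 0.06 lean az -176.1 jaw az 44.5 jaw elev -0.05 pos az -11.6
```

Emit:
{"op": "step_arm", "data": {
  "series": [
    {"x": 2, "y": 0, "z": 3, "twist": 7, "jaw": 8.5},
    {"x": 4, "y": 0, "z": 6, "twist": 14, "jaw": 8.5},
    {"x": 6, "y": -1, "z": 9, "twist": 21, "jaw": 8.5},
    {"x": 9, "y": -2, "z": 11, "twist": 28, "jaw": 8.5},
    {"x": 12, "y": -2, "z": 13, "twist": 34, "jaw": 8.5},
    {"x": 15, "y": -3, "z": 15, "twist": 34, "jaw": 8.5},
    {"x": 18, "y": -4, "z": 17, "twist": 34, "jaw": 8.5},
    {"x": 21, "y": -4, "z": 19, "twist": 34, "jaw": 8.5}
  ]
}}

```text
clock: 2.18
eef_pos: [0.62, -0.1265, 0.4559]
tool_rot: [-0.456, 0.541, 0.437, 0.555]
ft_force: [-0.2, 0.6, -0.2]
grip_width: 0.0851
```

```bash
python3 s.py
```

```text
t 2.18 q [-2.010e-01  6.630e-01  1.273e+00  2.149e+00 -1.000e-03  3.000e-03] tcp [ 0.62   -0.1265  0.4559] F [-0.2  0.6 -0.2] w 0.0851
tool x [ 0.032 -0.008 -0.999] jaw z [ 0.202  0.979 -0.001] tilt 1.88 lean az -13.3 jaw az 78.3 jaw elev -0.05 pos az -11.5
```

Emit:
{"op": "step_arm", "data": {
  "series": [
    {"x": 0, "y": 0, "z": 4, "twist": 0, "jaw": 8.5},
    {"x": 0, "y": 0, "z": 8, "twist": 0, "jaw": 8.5},
    {"x": 0, "y": 0, "z": 12, "twist": 0, "jaw": 8.5},
    {"x": 0, "y": 0, "z": 16, "twist": 0, "jaw": 8.5}
  ]
}}

```text
clock: 2.52
eef_pos: [0.6055, -0.1236, 0.4962]
tool_rot: [-0.473, 0.526, 0.419, 0.569]
ft_force: [0.1, -1.2, 0.2]
grip_width: 0.0852
```

```bash
python3 s.py
```

```text
t 2.52 q [-2.010e-01  5.990e-01  1.275e+00  2.149e+00 -1.000e-03  4.000e-03] tcp [ 0.6055 -0.1236  0.4962] F [ 0.1 -1.2  0.2] w 0.0852
tool x [ 0.095 -0.02  -0.995] jaw z [ 0.203  0.979 -0.001] tilt 5.59 lean az -12.1 jaw az 78.3 jaw elev -0.04 pos az -11.5
```

Emit:
{"op": "step_arm", "data": {
  "series": [
    {"x": 0, "y": 0, "z": 40, "twist": 0, "jaw": 8.5},
    {"x": 0, "y": 0, "z": 40, "twist": 0, "jaw": 8.5},
    {"x": 0, "y": 0, "z": 40, "twist": 0, "jaw": 8.5},
    {"x": 0, "y": 0, "z": 40, "twist": 0, "jaw": 8.5},
    {"x": 0, "y": 0, "z": 40, "twist": 0, "jaw": 8.5},
    {"x": 0, "y": 0, "z": 40, "twist": 0, "jaw": 8.5},
    {"x": 0, "y": 0, "z": 40, "twist": 0, "jaw": 8.5},
    {"x": 0, "y": 0, "z": 40, "twist": 0, "jaw": 8.5}
  ]
}}

```text
clock: 3.18
eef_pos: [0.5879, -0.1202, 0.5355]
tool_rot: [-0.489, 0.511, 0.4, 0.583]
ft_force: [-0.6, -0.3, -0.4]
grip_width: 0.0852
```

```bash
python3 s.py
```

```text
t 3.18 q [-2.010e-01  5.340e-01  1.274e+00  2.149e+00 -1.000e-03  3.000e-03] tcp [ 0.5879 -0.1202  0.5355] F [-0.6 -0.3 -0.4] w 0.0852
tool x [ 0.158 -0.033 -0.987] jaw z [ 0.203  0.979 -0.   ] tilt 9.28 lean az -11.9 jaw az 78.3 jaw elev -0.02 pos az -11.6
```

Emit:
{"op": "step_arm", "data": {
  "series": [
    {"x": -4, "y": 1, "z": 20, "twist": 0, "jaw": 8.5},
    {"x": -8, "y": 1.6, "z": 40, "twist": 0, "jaw": 8.5},
    {"x": -8, "y": 1.6, "z": 40, "twist": 0, "jaw": 8.5}
  ]
}}

```text
clock: 3.43
eef_pos: [0.5685, -0.1161, 0.5729]
tool_rot: [-0.505, 0.495, 0.382, 0.595]
ft_force: [-0.2, 0.1, 0.2]
grip_width: 0.0849
```

Emit:
{"op": "step_arm", "data": {
  "series": [
    {"x": -4, "y": 1, "z": 20, "twist": 0, "jaw": 8.5},
    {"x": -8, "y": 1.6, "z": 40, "twist": 0, "jaw": 8.5},
    {"x": -8, "y": 1.6, "z": 40, "twist": 0, "jaw": 8.5}
  ]
}}

```text
clock: 3.68
eef_pos: [0.5472, -0.1116, 0.6085]
tool_rot: [-0.52, 0.479, 0.363, 0.607]
ft_force: [-0.4, -0.4, -0.1]
grip_width: 0.0845
```

```bash
python3 s.py
```

```text
t 3.68 q [-2.010e-01  4.090e-01  1.275e+00  2.150e+00 -1.000e-03  4.000e-03] tcp [ 0.5472 -0.1116  0.6085] F [-0.4 -0.4 -0.1] w 0.0845
tool x [ 0.278 -0.058 -0.959] jaw z [ 0.203  0.979 -0.   ] tilt 16.48 lean az -11.7 jaw az 78.3 jaw elev -0.0 pos az -11.5
```

Tilt is being gained as wanted (16.5° now); four more pushes.

Emit:
{"op": "step_arm", "data": {
  "series": [
    {"x": -8, "y": 1.6, "z": 20, "twist": 0, "jaw": 8.5},
    {"x": -16, "y": 3.2, "z": 40, "twist": 0, "jaw": 8.5}
  ]
}}

```text
clock: 3.85
eef_pos: [0.5273, -0.1077, 0.6376]
tool_rot: [-0.533, 0.465, 0.347, 0.616]
ft_force: [-1.3, 0.8, 1.7]
grip_width: 0.0845
```

Emit:
{"op": "step_arm", "data": {
  "series": [
    {"x": -8, "y": 1.6, "z": 20, "twist": 0, "jaw": 8.5},
    {"x": -16, "y": 3.2, "z": 40, "twist": 0, "jaw": 8.5}
  ]
}}

```text
clock: 4.02
eef_pos: [0.5053, -0.1034, 0.6662]
tool_rot: [-0.545, 0.45, 0.33, 0.625]
ft_force: [0.1, 1.0, 0.8]
grip_width: 0.0848
```

Emit:
{"op": "step_arm", "data": {
  "series": [
    {"x": -8, "y": 1.6, "z": 20, "twist": 0, "jaw": 8.5},
    {"x": -16, "y": 3.2, "z": 40, "twist": 0, "jaw": 8.5}
  ]
}}

```text
clock: 4.18
eef_pos: [0.4826, -0.099, 0.6928]
tool_rot: [-0.557, 0.436, 0.314, 0.634]
ft_force: [0.2, 0.0, 0.9]
grip_width: 0.0851
```

Emit:
{"op": "step_arm", "data": {
  "series": [
    {"x": -8, "y": 1.6, "z": 20, "twist": 0, "jaw": 8.5},
    {"x": -16, "y": 3.2, "z": 40, "twist": 0, "jaw": 8.5}
  ]
}}

```text
clock: 4.35
eef_pos: [0.4592, -0.0944, 0.7175]
tool_rot: [-0.568, 0.421, 0.297, 0.642]
ft_force: [-0.1, -0.6, 1.2]
grip_width: 0.0849
```

```bash
python3 s.py
```

```text
t 4.35 q [-2.020e-01  1.980e-01  1.275e+00  2.150e+00 -1.000e-03  2.000e-03] tcp [ 0.4592 -0.0944  0.7175] F [-0.1 -0.6  1.2] w 0.0849
tool x [ 0.469 -0.097 -0.878] jaw z [0.203 0.979 0.   ] tilt 28.59 lean az -11.7 jaw az 78.3 jaw elev 0.03 pos az -11.6
```

Emit:
{"op": "step_arm", "data": {
  "series": [
    {"x": -8, "y": 1.6, "z": 20, "twist": 0, "jaw": 8.5},
    {"x": -16, "y": 3.2, "z": 40, "twist": 0, "jaw": 8.5}
  ]
}}

```text
clock: 4.52
eef_pos: [0.4353, -0.0896, 0.7404]
tool_rot: [-0.578, 0.407, 0.281, 0.649]
ft_force: [-0.6, -0.1, 1.1]
grip_width: 0.085
```

Emit:
{"op": "step_arm", "data": {
  "series": [
    {"x": -8, "y": 1.6, "z": 20, "twist": 0, "jaw": 8.5},
    {"x": -16, "y": 3.2, "z": 40, "twist": 0, "jaw": 8.5}
  ]
}}

```text
clock: 4.68
eef_pos: [0.4109, -0.0848, 0.7614]
tool_rot: [-0.588, 0.393, 0.265, 0.656]
ft_force: [-0.4, -0.6, 0.3]
grip_width: 0.0856
```

```bash
python3 s.py
```

```text
t 4.68 q [-2.040e-01  9.900e-02  1.275e+00  2.150e+00  0.000e+00  1.000e-03] tcp [ 0.4109 -0.0848  0.7614] F [-0.4 -0.6  0.3] w 0.0856
tool x [ 0.551 -0.114 -0.827] jaw z [0.203 0.979 0.001] tilt 34.25 lean az -11.7 jaw az 78.3 jaw elev 0.03 pos az -11.7
```

Emit:
{"op": "step_arm", "data": {
  "series": [
    {"x": 0.6, "y": -0.6, "z": -3.8, "twist": 4, "jaw": 8.5},
    {"x": 1.2, "y": -1.2, "z": -7.6, "twist": 8, "jaw": 8.5},
    {"x": 1.8, "y": -1.8, "z": -11.4, "twist": 12, "jaw": 8.5},
    {"x": 2.4, "y": -2.4, "z": -15.2, "twist": 16, "jaw": 8.5},
    {"x": 3, "y": -3, "z": -19, "twist": 20, "jaw": 8.5},
    {"x": 4, "y": -4, "z": -23, "twist": 24, "jaw": 8.5},
    {"x": 5, "y": -5, "z": -27, "twist": 27, "jaw": 8.5},
    {"x": 6, "y": -6, "z": -31, "twist": 30, "jaw": 8.5},
    {"x": 7, "y": -7, "z": -34, "twist": 30, "jaw": 8.5},
    {"x": 7, "y": -7, "z": -34, "twist": 30, "jaw": 8.5}
  ]
}}

```text
clock: 5.52
eef_pos: [0.4801, -0.1555, 0.4157]
tool_rot: [0.667, -0.229, -0.428, -0.565]
ft_force: [0.0, 0.7, -0.4]
grip_width: 0.0849
```

```bash
python3 s.py
```

```text
t 5.52 q [-0.581 -0.096 -0.041  1.232  0.456 -0.805] tcp [ 0.4801 -0.1555  0.4157] F [ 0.   0.7 -0.4] w 0.0849
tool x [ 0.529  0.179 -0.829] jaw z [-0.312  0.95   0.005] tilt 33.98 lean az 18.7 jaw az 108.2 jaw elev 0.31 pos az -17.9
```

Emit:
{"op": "step_arm", "data": {
  "series": [
    {"x": 0.3, "y": -0.2, "z": -3.8, "twist": 0, "jaw": 8.5},
    {"x": 0.7, "y": -0.4, "z": -7.6, "twist": 0, "jaw": 8.5},
    {"x": 1.0, "y": -0.6, "z": -10.8, "twist": 0, "jaw": 8.5},
    {"x": 1.0, "y": -0.6, "z": -10.8, "twist": 0, "jaw": 8.5}
  ]
}}

```text
clock: 5.85
eef_pos: [0.4856, -0.1591, 0.2976]
tool_rot: [0.661, -0.231, -0.434, -0.567]
ft_force: [-0.7, 0.0, -1.3]
grip_width: 0.0848
```

```bash
python3 s.py; python3 -c "
from h import *
shot('side','side1');shot('top','top1')"
```

```text
t 5.85 q [-0.58  -0.052 -0.298  0.948  0.454 -0.804] tcp [ 0.4856 -0.1591  0.2976] F [-0.7  0.  -1.3] w 0.0848
tool x [ 0.517  0.186 -0.836] jaw z [-0.312  0.95   0.019] tilt 33.29 lean az 19.8 jaw az 108.2 jaw elev 1.06 pos az -18.1
```

View pics/side1.png

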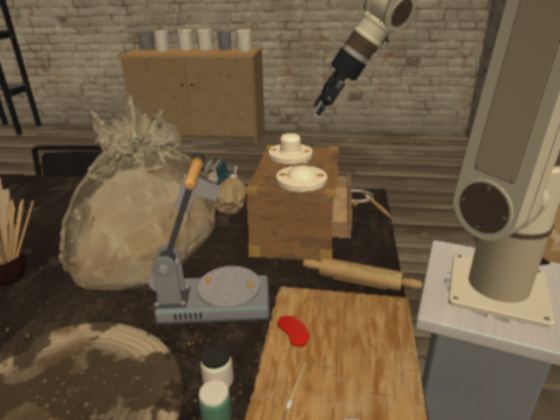

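View pics/top1.png

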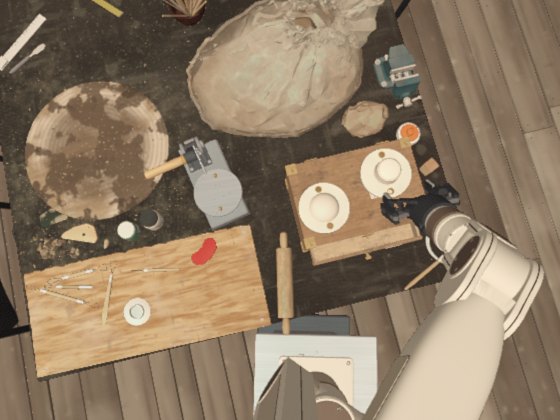

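```bash
python3 s.py
```

```text
t 5.95 q [-0.58  -0.056 -0.284  0.952  0.456 -0.804] tcp [ 0.4898 -0.1612  0.3071] F [ 0.1 -0.9  1. ] w 0.0846
tool x [ 0.528  0.18  -0.83 ] jaw z [-0.313  0.95   0.008] tilt 33.9 lean az 18.9 jaw az 108.2 jaw elev 0.44 pos az -18.2
```

Emit:
{"op": "step_arm", "data": {
  "series": [
    {"x": 1.6, "y": 0.5, "z": -2.5, "twist": 0, "jaw": 8.5},
    {"x": 3.2, "y": 1.1, "z": -5, "twist": 0, "jaw": 8.5},
    {"x": 4.5, "y": 1.5, "z": -7, "twist": 0, "jaw": 8.5},
    {"x": 5.5, "y": 1.8, "z": -8.5, "twist": 0, "jaw": 8.5},
    {"x": 6.1, "y": 2.0, "z": -9.4, "twist": 0, "jaw": 8.5},
    {"x": 6.4, "y": 2.1, "z": -9.8, "twist": 0, "jaw": 8.5},
    {"x": 6.4, "y": 2.1, "z": -9.8, "twist": 0, "jaw": 8.5},
    {"x": 6.4, "y": 2.1, "z": -9.8, "twist": 0, "jaw": 8.5}
  ]
}}

```text
clock: 6.62
eef_pos: [0.5553, -0.1408, 0.2118]
tool_rot: [0.668, -0.228, -0.427, -0.566]
ft_force: [-0.1, -0.0, 0.1]
grip_width: 0.0848
```

```bash
python3 s.py; python3 -c "
from h import *
p,d=shot('side','side2');cv2.imwrite('pics/side2z.png',cv2.resize(p[80:230,220:420,::-1],None,fx=4,fy=4,interpolation=cv2.INTER_CUBIC))
p,d=shot('top','top2');cv2.imwrite('pics/top2z.png',cv2.resize(p[130:250,300:480,::-1],None,fx=4,fy=4,interpolation=cv2.INTER_CUBIC))"
```

```text
t 6.62 q [-0.46   0.095 -0.394  0.635  0.407 -0.683] tcp [ 0.5553 -0.1408  0.2118] F [-0.1 -0.   0.1] w 0.0848
tool x [ 0.531  0.179 -0.828] jaw z [-0.313  0.95   0.005] tilt 34.07 lean az 18.7 jaw az 108.2 jaw elev 0.29 pos az -14.2
```

View pics/side2z.png

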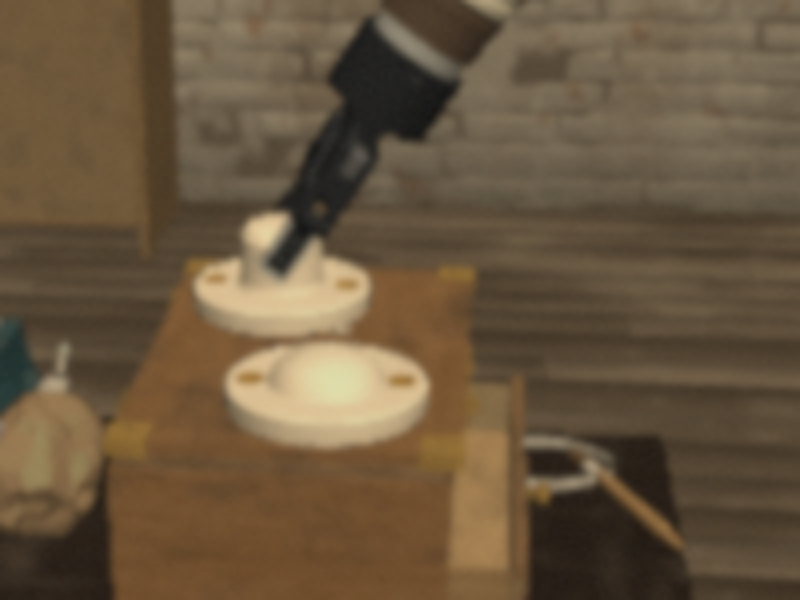

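View pics/top2z.png

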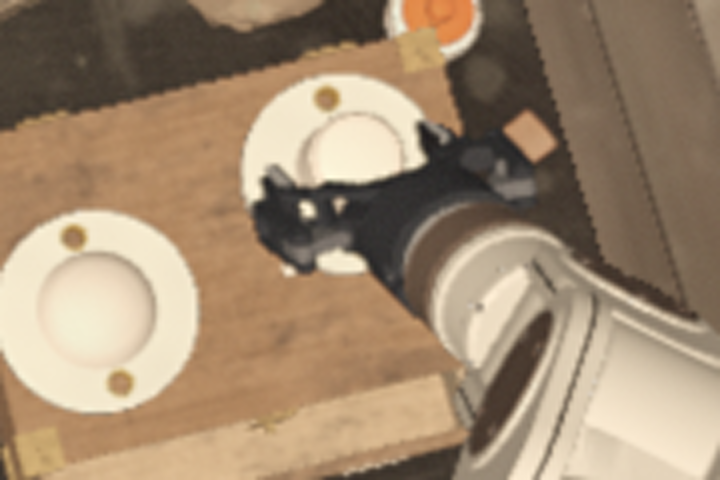

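Emit:
{"op": "step_arm", "data": {
  "series": [
    {"x": 0, "y": 0, "z": -0.3, "twist": 0, "jaw": 8.5},
    {"x": 0, "y": 0, "z": -0.3, "twist": 0, "jaw": 7},
    {"x": 0, "y": 0, "z": -0.3, "twist": 0, "jaw": 4},
    {"x": 0, "y": 0, "z": -0.3, "twist": 0, "jaw": 4},
    {"x": 0, "y": 0, "z": -0.3, "twist": 0, "jaw": 4},
    {"x": 0, "y": 0, "z": -0.3, "twist": 0, "jaw": 4},
    {"x": 0, "y": 0, "z": -0.3, "twist": 0, "jaw": 4},
    {"x": 0, "y": 0, "z": -0.3, "twist": 0, "jaw": 4}
  ]
}}

```text
clock: 7.38
eef_pos: [0.5551, -0.1415, 0.2094]
tool_rot: [0.668, -0.228, -0.427, -0.566]
ft_force: [-2.7, -1.2, 5.4]
grip_width: 0.0542
```

```bash
python3 s.py; python3 -c "
from h import *
p,d=shot('side','side3');cv2.imwrite('pics/side3z.png',cv2.resize(p[80:230,220:420,::-1],None,fx=4,fy=4,interpolation=cv2.INTER_CUBIC))"
```

```text
t 7.38 q [-0.461  0.097 -0.4    0.626  0.407 -0.683] tcp [ 0.5551 -0.1415  0.2094] F [-2.7 -1.2  5.4] w 0.0542
tool x [ 0.532  0.178 -0.828] jaw z [-0.312  0.95   0.004] tilt 34.11 lean az 18.5 jaw az 108.2 jaw elev 0.2 pos az -14.3
```

View pics/side3z.png

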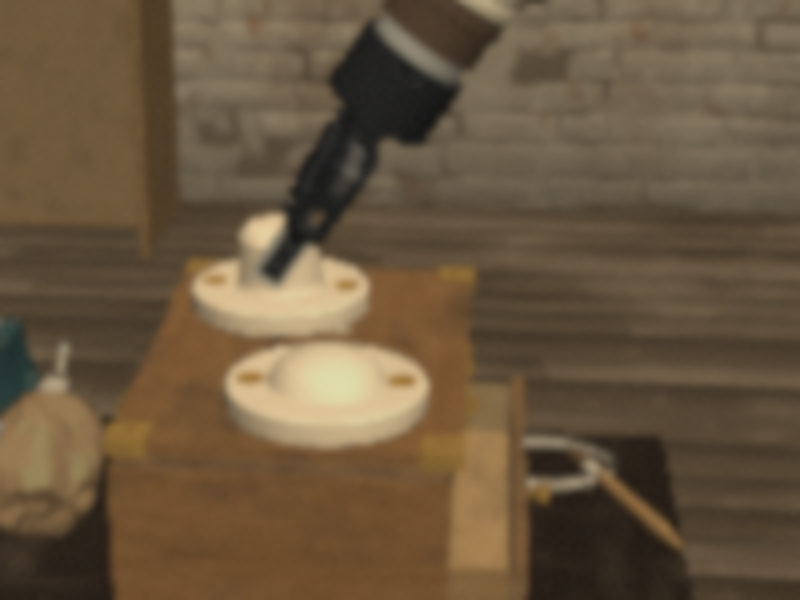

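Emit:
{"op": "step_arm", "data": {
  "series": [
    {"x": 0, "y": 0, "z": 1, "twist": 0, "jaw": 4},
    {"x": 0, "y": 0, "z": 3, "twist": 0, "jaw": 4},
    {"x": 0, "y": 0, "z": 6, "twist": 0, "jaw": 4},
    {"x": 0, "y": 0, "z": 9, "twist": 0, "jaw": 4},
    {"x": 0, "y": 0, "z": 12, "twist": 0, "jaw": 4},
    {"x": 0, "y": 0, "z": 14, "twist": 0, "jaw": 4},
    {"x": 0, "y": 0, "z": 15, "twist": 0, "jaw": 4},
    {"x": 0, "y": 0, "z": 15, "twist": 0, "jaw": 4},
    {"x": 0, "y": 0, "z": 15, "twist": 0, "jaw": 4}
  ]
}}

```text
clock: 8.18
eef_pos: [0.5546, -0.1412, 0.358]
tool_rot: [0.667, -0.229, -0.427, -0.565]
ft_force: [-0.1, -0.3, -3.7]
grip_width: 0.054
```

```bash
python3 s.py; python3 -c "
from h import *
p,d=shot('side','side4');cv2.imwrite('pics/side4z.png',cv2.resize(p[40:190,220:420,::-1],None,fx=4,fy=4,interpolation=cv2.INTER_CUBIC))
p,d=shot('top','top4');cv2.imwrite('pics/top4z.png',cv2.resize(p[120:240,300:480,::-1],None,fx=4,fy=4,interpolation=cv2.INTER_CUBIC))"
```

```text
t 8.18 q [-0.46   0.012 -0.093  1.021  0.406 -0.683] tcp [ 0.5546 -0.1412  0.358 ] F [-0.1 -0.3 -3.7] w 0.054
tool x [ 0.53   0.178 -0.829] jaw z [-0.312  0.95   0.005] tilt 33.99 lean az 18.6 jaw az 108.2 jaw elev 0.29 pos az -14.3
```

View pics/side4z.png

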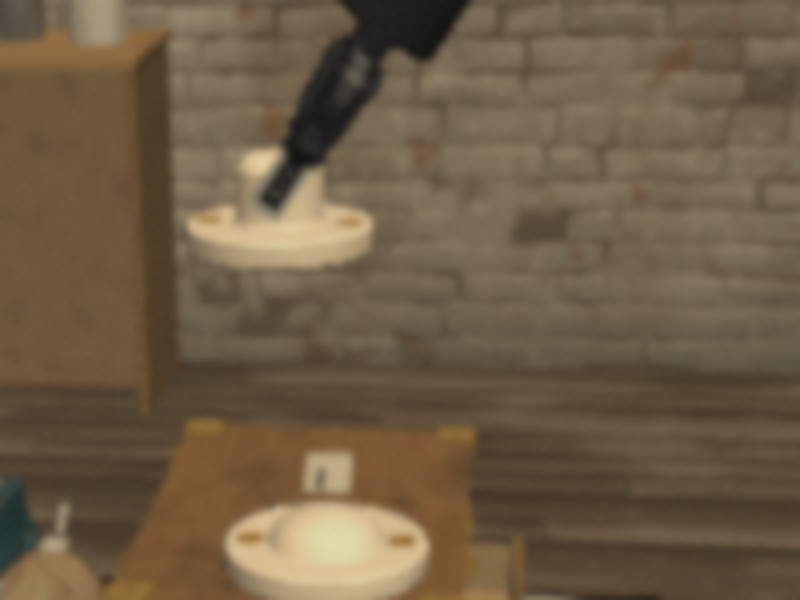

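View pics/top4z.png

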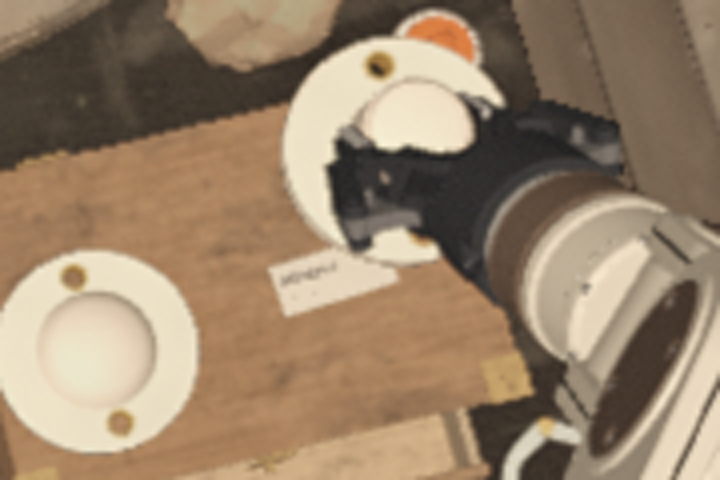

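Emit:
{"op": "step_arm", "data": {
  "series": [
    {"x": -1, "y": 2.5, "z": 0, "twist": 0, "jaw": 4},
    {"x": -2.5, "y": 6, "z": 0, "twist": 0, "jaw": 4},
    {"x": -4, "y": 9.7, "z": 0, "twist": 0, "jaw": 4},
    {"x": -5.5, "y": 13.4, "z": 0, "twist": 0, "jaw": 4},
    {"x": -7, "y": 17, "z": 0, "twist": 0, "jaw": 4},
    {"x": -8.5, "y": 20.7, "z": 0, "twist": 0, "jaw": 4},
    {"x": -10, "y": 24.4, "z": 0, "twist": 0, "jaw": 4},
    {"x": -11.5, "y": 28, "z": 0, "twist": 0, "jaw": 4},
    {"x": -13, "y": 31.5, "z": 0, "twist": 0, "jaw": 4},
    {"x": -14, "y": 34, "z": 0, "twist": 0, "jaw": 4}
  ]
}}

```text
clock: 9.12
eef_pos: [0.4113, 0.201, 0.3543]
tool_rot: [0.666, -0.229, -0.43, -0.565]
ft_force: [-0.1, -0.0, -3.4]
grip_width: 0.0539
```

Emit:
{"op": "step_arm", "data": {
  "series": [
    {"x": 0, "y": 0, "z": -2, "twist": 0, "jaw": 4},
    {"x": 0, "y": 0, "z": -5, "twist": 0, "jaw": 4},
    {"x": 0, "y": 0, "z": -8, "twist": 0, "jaw": 4},
    {"x": 0, "y": 0, "z": -11, "twist": 0, "jaw": 4},
    {"x": 0, "y": 0, "z": -14, "twist": 0, "jaw": 4},
    {"x": 0, "y": 0, "z": -17, "twist": 0, "jaw": 4},
    {"x": 0, "y": 0, "z": -18, "twist": 0, "jaw": 4},
    {"x": 0, "y": 0, "z": -18, "twist": 0, "jaw": 4},
    {"x": 0, "y": 0, "z": -18, "twist": 0, "jaw": 4}
  ]
}}

```text
clock: 9.87
eef_pos: [0.4099, 0.2004, 0.1722]
tool_rot: [0.666, -0.231, -0.432, -0.563]
ft_force: [0.4, 0.3, -2.7]
grip_width: 0.0541
```

```bash
python3 s.py; python3 -c "
from h import *
p,d=shot('side','side5');shot('top','top5')"
```

```text
t 9.87 q [ 0.526 -0.187 -0.788  0.394 -0.107  0.176] tcp [0.4099 0.2004 0.1722] F [ 0.4  0.3 -2.7] w 0.0541
tool x [ 0.521  0.179 -0.834] jaw z [-0.315  0.949  0.007] tilt 33.46 lean az 19.0 jaw az 108.3 jaw elev 0.42 pos az 26.1
```

View pics/side5.png

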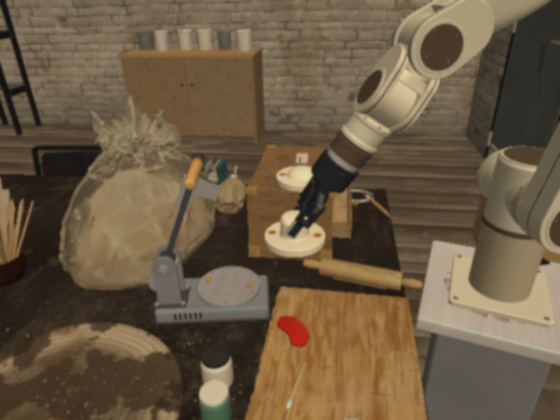

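View pics/top5.png

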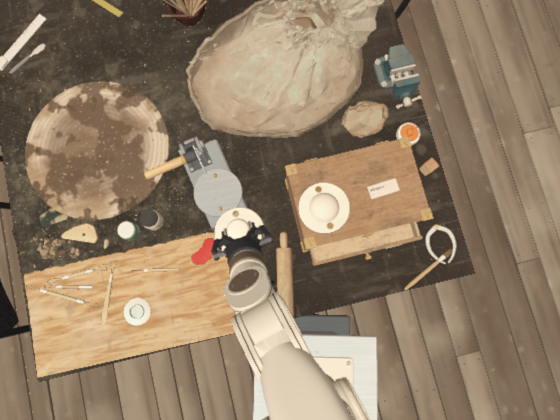

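Emit:
{"op": "step_arm", "data": {
  "series": [
    {"x": 0, "y": 0, "z": -2, "twist": 0, "jaw": 4},
    {"x": 1, "y": 0.6, "z": -4, "twist": 0, "jaw": 4},
    {"x": 3, "y": 1.8, "z": -5.5, "twist": 0, "jaw": 4},
    {"x": 5, "y": 3.1, "z": -5.7, "twist": 0, "jaw": 4},
    {"x": 7, "y": 4.3, "z": -5.7, "twist": 0, "jaw": 4},
    {"x": 9, "y": 5.6, "z": -5.7, "twist": 0, "jaw": 4},
    {"x": 10.5, "y": 6.5, "z": -5.7, "twist": 0, "jaw": 4},
    {"x": 11.5, "y": 7.1, "z": -5.7, "twist": 0, "jaw": 4},
    {"x": 11.8, "y": 7.3, "z": -5.7, "twist": 0, "jaw": 4},
    {"x": 11.8, "y": 7.3, "z": -5.7, "twist": 0, "jaw": 4}
  ]
}}

```text
clock: 10.8
eef_pos: [0.5316, 0.2756, 0.12]
tool_rot: [0.666, -0.227, -0.429, -0.566]
ft_force: [-0.3, 0.1, -2.6]
grip_width: 0.0537
```

Emit:
{"op": "step_arm", "data": {
  "series": [
    {"x": 0, "y": 0, "z": 0, "twist": 0, "jaw": 4}
  ]
}}

```text
clock: 10.88
eef_pos: [0.5311, 0.2752, 0.1199]
tool_rot: [0.666, -0.228, -0.43, -0.566]
ft_force: [-0.3, -0.5, -3.4]
grip_width: 0.0536
```

```bash
python3 s.py; python3 -c "
from h import *
p,d=shot('side','side6');cv2.imwrite('pics/side6z.png',cv2.resize(p[170:330,130:330,::-1],None,fx=3.7,fy=3.7,interpolation=cv2.INTER_CUBIC))
p,d=shot('top','top6');cv2.imwrite('pics/top6z.png',cv2.resize(p[120:260,150:300,::-1],None,fx=4,fy=4,interpolation=cv2.INTER_CUBIC))"
```

```text
t 10.88 q [ 0.535  0.186 -0.593  0.21  -0.112  0.184] tcp [0.5311 0.2752 0.1199] F [-0.3 -0.5 -3.4] w 0.0536
tool x [ 0.527  0.183 -0.83 ] jaw z [-0.315  0.949  0.009] tilt 33.92 lean az 19.1 jaw az 108.3 jaw elev 0.51 pos az 27.4
```

View pics/side6z.png

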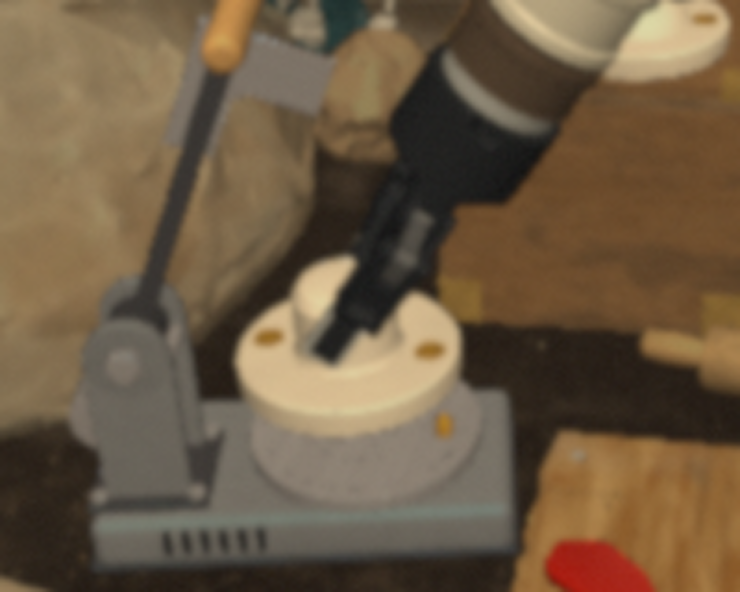

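View pics/top6z.png

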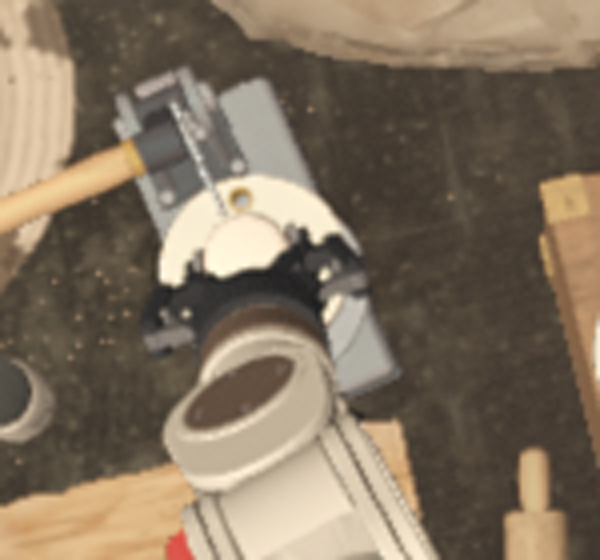

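```bash
cat > k.py <<'E'
from m import ray
from h import *
def blobs(fn,x0,y0,x1,y1,mn=5):
    p=np.load('pics/%s.npz'%fn)['p']; hsv=cv2.cvtColor(p,cv2.COLOR_RGB2HSV)
    m=cv2.inRange(hsv,np.array((10,105,60)),np.array((28,255,255))); k=np.zeros_like(m);k[y0:y1,x0:x1]=m[y0:y1,x0:x1]
    n,l,s,c=cv2.connectedComponentsWithStats(k)
    return [(c[i].round(2).tolist(),s[i].tolist()) for i in range(1,n) if s[i,4]>=mn]
print('pins side0',blobs('side0',195,265,265,300)); print('holes side6',blobs('side6',190,250,260,275))
print('pins side6',blobs('side6',225,275,260,300))
print('pins top0',blobs('top0',196,170,240,216)); print('hole top6',blobs('top6',200,163,220,176))
E
python3 k.py | grep -E 'pins|hole'
```

```text
pins side0 [([207.54, 279.62], [206, 277, 5, 6, 24]), ([249.6, 284.48], [248, 282, 5, 6, 25])]
holes side6 [([191.18, 251.64], [190, 250, 4, 5, 11]), ([254.57, 252.99], [248, 250, 12, 8, 75]), ([202.11, 260.97], [198, 259, 9, 5, 36]), ([245.68, 264.29], [242, 262, 9, 6, 38])]
pins side6 [([249.6, 284.52], [248, 282, 5, 6, 25])]
pins top0 [([214.5, 175.0], [214, 174, 2, 3, 6]), ([219.88, 208.12], [219, 207, 3, 3, 8])]
hole top6 [([209.17, 167.67], [208, 167, 4, 3, 6])]
```

```bash
cat > k2.py <<'E'
from m import ray
from h import *
def rep(n,w):
    d=w[0]-w[1]; print(n,w.round(4).tolist(),'mid',w.mean(0).round(4),'len',np.hypot(*d).round(4),'ang',np.degrees(np.arctan2(d[1],d[0])).round(2))
rep('R pins',ray('side',[[207.54,279.62],[249.6,284.48]],.0615))
rep('R holes',ray('side',[[202.11,260.97],[245.68,264.29]],.1105))
rep('R pins top',ray('top',[[214.6,175.2],[219.9,208.3]],.066))
print('R farhole top', ray('top',[[210.2,169.5]],.1105))
# side0 holes of tall mould on chest, for check
E
python3 k2.py | grep R
python3 - <<'E' | tail -3
import cv2
i=cv2.imread('pics/top6.png')[155:185,190:235]; cv2.imwrite('pics/top6h.png',cv2.resize(i,None,fx=14,fy=14,interpolation=cv2.INTER_NEAREST))
E
```

```text
R pins [[0.5611, 0.2772], [0.4727, 0.2593]] mid [0.5169 0.2683] len 0.0902 ang 11.45
R holes [[0.5651, 0.2822], [0.4782, 0.2601]] mid [0.5217 0.2712] len 0.0897 ang 14.24
R pins top [[0.5606, 0.2779], [0.4724, 0.2603]] mid [0.5165 0.2691] len 0.09 ang 11.28
R farhole top [[0.56536458 0.28372386]]
```

View pics/top6h.png

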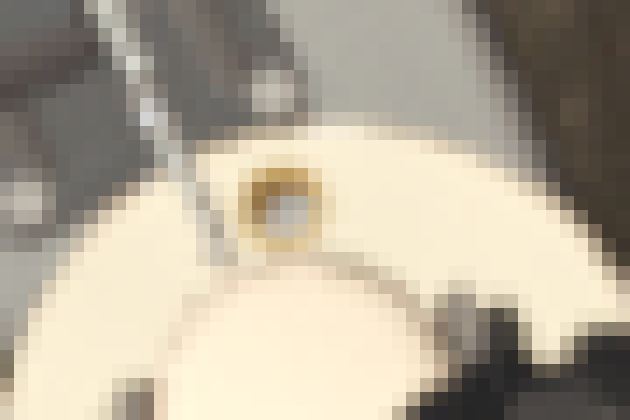

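Emit:
{"op": "step_arm", "data": {
  "series": [
    {"x": -0.47, "y": -0.32, "z": 0, "twist": -2.5, "jaw": 4},
    {"x": -0.47, "y": -0.32, "z": -1, "twist": -2.5, "jaw": 4},
    {"x": -0.47, "y": -0.32, "z": -1.8, "twist": -2.5, "jaw": 4},
    {"x": -0.47, "y": -0.32, "z": -2.2, "twist": -2.5, "jaw": 4},
    {"x": -0.47, "y": -0.32, "z": -2.2, "twist": -2.5, "jaw": 4},
    {"x": -0.47, "y": -0.32, "z": -2.2, "twist": -2.5, "jaw": 4},
    {"x": -0.47, "y": -0.32, "z": -2.2, "twist": -2.5, "jaw": 4}
  ]
}}

```text
clock: 11.57
eef_pos: [0.5268, 0.2721, 0.0986]
tool_rot: [0.661, -0.242, -0.417, -0.575]
ft_force: [0.1, 0.9, -1.9]
grip_width: 0.054
```

```bash
python3 s.py; python3 -c "
from h import *
p,d=shot('side','side7');cv2.imwrite('pics/side7z.png',cv2.resize(p[230:330,150:280,::-1],None,fx=6,fy=6,interpolation=cv2.INTER_CUBIC))
p,d=shot('top','top7');cv2.imwrite('pics/top7h.png',cv2.resize(p[155:225,185:255,::-1],None,fx=8,fy=8,interpolation=cv2.INTER_NEAREST))"; python3 -c "
from k import blobs
print('X',blobs('side7',190,255,260,285))"|grep X
```

```text
t 11.57 q [ 0.551  0.217 -0.628  0.148 -0.144  0.234] tcp [0.5268 0.2721 0.0986] F [ 0.1  0.9 -1.9] w 0.054
tool x [ 0.536  0.16  -0.829] jaw z [-0.273  0.962  0.009] tilt 34.01 lean az 16.6 jaw az 105.8 jaw elev 0.54 pos az 27.3
X [([253.5, 256.0], [248, 255, 12, 3, 36]), ([206.11, 268.61], [202, 266, 9, 6, 38]), ([248.56, 273.44], [245, 271, 8, 6, 41])]
```

View pics/side7z.png

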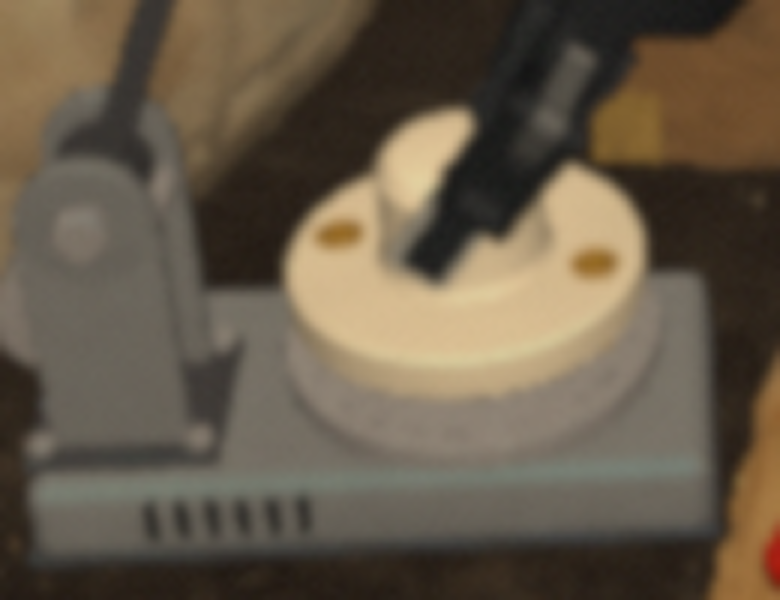

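View pics/top7h.png

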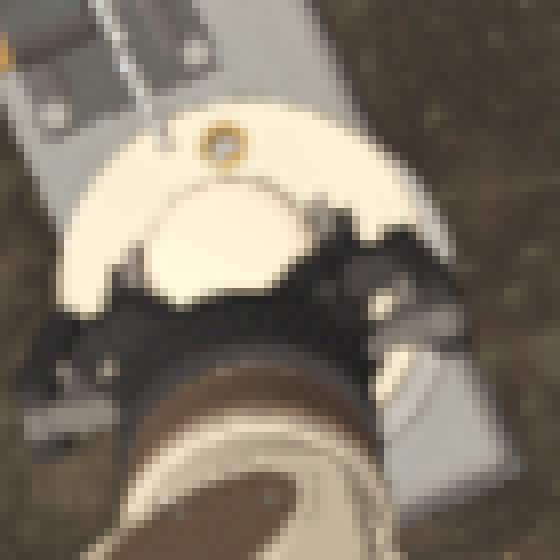

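```bash
cat >> k2.py <<'E'
rep('R holes7',ray('side',[[206.11,268.61],[248.56,273.44]],.0892))
print('R farhole top7', ray('top',[[185+224/8-.5,155+145/8-.5]],.0892))
E
python3 k2.py | grep R
```

```text
R pins [[0.5611, 0.2772], [0.4727, 0.2593]] mid [0.5169 0.2683] len 0.0902 ang 11.45
R holes [[0.5651, 0.2822], [0.4782, 0.2601]] mid [0.5217 0.2712] len 0.0897 ang 14.24
R pins top [[0.5606, 0.2779], [0.4724, 0.2603]] mid [0.5165 0.2691] len 0.09 ang 11.28
R farhole top [[0.56536458 0.28372386]]
R holes7 [[0.5614, 0.277], [0.4733, 0.2597]] mid [0.5174 0.2684] len 0.0898 ang 11.15
R farhole top7 [[0.562186   0.28048842]]
```

```bash
cat > k3.py <<'E'
from m import ray
from h import *
def edge(fn,cen,a0,a1,zp,rng=(12,40),thr=None):
    p=np.load('pics/%s.npz'%fn)['p'].astype(np.float32); g=cv2.GaussianBlur(p.min(2),(0,0),.7); pts=[]
    for a in np.radians(np.arange(a0,a1,3)):
        r=np.arange(rng[0],rng[1],.1); x=cen[0]+r*np.cos(a); y=cen[1]+r*np.sin(a)
        s=cv2.remap(g,x.astype(np.float32)[None],y.astype(np.float32)[None],cv2.INTER_LINEAR)[0]
        gr=np.gradient(s); i=np.argmin(gr); pts.append((x[i],y[i]))
    w=ray('top',pts,zp)
    for _ in range(4):
        A=np.c_[2*w,np.ones(len(w))]; q=np.linalg.lstsq(A,(w**2).sum(1),rcond=None)[0]; R=np.sqrt(q[2]+q[0]**2+q[1]**2)
        e=np.hypot(*(w-q[:2]).T)-R; w=w[abs(e)<max(2*np.median(abs(e)),4e-4)]
    return q[:2].round(4),R.round(4),len(w),e.std().round(5)
print('R wheel',edge('top0',(217,193),-180,180,.056,(18,32)))
print('R tall',edge('top0',(385,173),-180,180,.2,(18,34)))
print('R tall top7',edge('top7',(214.5,189.5),-200,-20,.0892,(17,32)))
print('R tall top6',edge('top6',(213,188),-200,-20,.1105,(17,32)))
E
python3 k3.py | grep R
```

```text
R wheel (array([0.5151, 0.27  ]), np.float64(0.0722), 119, np.float64(0.00903))
R tall (array([ 0.5448, -0.1438]), np.float64(0.0599), 54, np.float64(0.00028))
R tall top7 (array([0.5295, 0.2753]), np.float64(0.0577), 30, np.float64(0.00234))
R tall top6 (array([0.5209, 0.2737]), np.float64(0.0609), 32, np.float64(0.00062))
```

Emit:
{"op": "step_arm", "data": {
  "series": [
    {"x": 0, "y": -0.14, "z": 0, "twist": 0, "jaw": 4},
    {"x": 0, "y": -0.14, "z": -0.3, "twist": 0, "jaw": 4},
    {"x": 0, "y": -0.14, "z": -0.6, "twist": 0, "jaw": 4},
    {"x": 0, "y": -0.14, "z": -0.9, "twist": 0, "jaw": 4},
    {"x": 0, "y": -0.14, "z": -0.9, "twist": 0, "jaw": 4},
    {"x": 0, "y": -0.14, "z": -0.9, "twist": 0, "jaw": 4}
  ]
}}

```text
clock: 12.17
eef_pos: [0.5266, 0.2707, 0.0893]
tool_rot: [0.661, -0.242, -0.417, -0.575]
ft_force: [0.7, 0.8, -3.0]
grip_width: 0.0541
```

```bash
python3 s.py
```

```text
t 12.17 q [ 0.548  0.232 -0.641  0.12  -0.143  0.232] tcp [0.5266 0.2707 0.0893] F [ 0.7  0.8 -3. ] w 0.0541
tool x [ 0.536  0.16  -0.829] jaw z [-0.273  0.962  0.009] tilt 33.98 lean az 16.6 jaw az 105.8 jaw elev 0.53 pos az 27.2
```

Emit:
{"op": "step_arm", "data": {
  "series": [
    {"x": 0, "y": 0, "z": -0.2, "twist": 0, "jaw": 4},
    {"x": 0, "y": 0, "z": -0.4, "twist": 0, "jaw": 4},
    {"x": 0, "y": 0, "z": -0.6, "twist": 0, "jaw": 4},
    {"x": 0, "y": 0, "z": -0.6, "twist": 0, "jaw": 4},
    {"x": 0, "y": 0, "z": -0.6, "twist": 0, "jaw": 4}
  ]
}}

```text
clock: 12.58
eef_pos: [0.5265, 0.2706, 0.0829]
tool_rot: [0.661, -0.242, -0.417, -0.575]
ft_force: [-0.2, -0.4, -2.4]
grip_width: 0.054
```

```bash
python3 s.py;  python3 -c "
from h import *
p,d=shot('side','side8');cv2.imwrite('pics/side8z.png',cv2.resize(p[230:330,150:280,::-1],None,fx=6,fy=6,interpolation=cv2.INTER_CUBIC))"
```

```text
t 12.58 q [ 0.548  0.244 -0.648  0.101 -0.143  0.232] tcp [0.5265 0.2706 0.0829] F [-0.2 -0.4 -2.4] w 0.054
tool x [ 0.535  0.16  -0.83 ] jaw z [-0.273  0.962  0.009] tilt 33.95 lean az 16.6 jaw az 105.8 jaw elev 0.52 pos az 27.2
```

View pics/side8z.png

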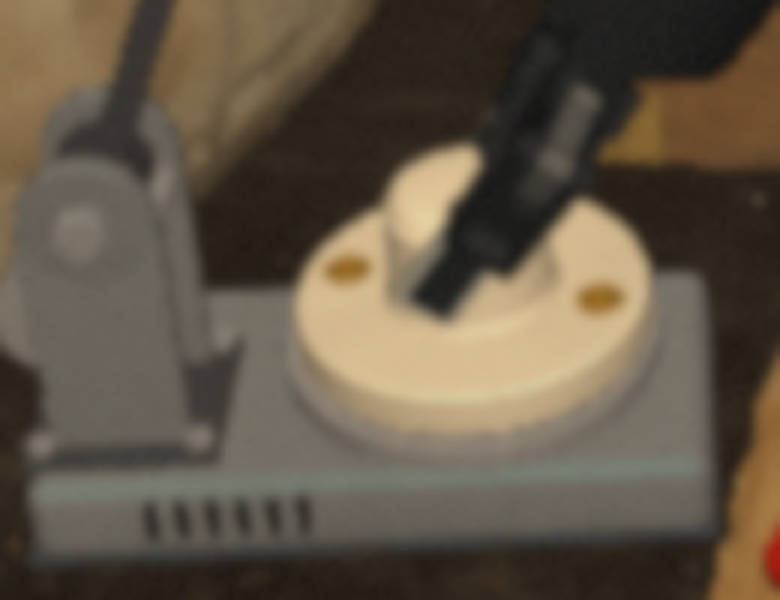

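Emit:
{"op": "step_arm", "data": {
  "series": [
    {"x": 0, "y": 0, "z": -0.1, "twist": 0, "jaw": 4},
    {"x": 0, "y": 0, "z": -0.2, "twist": 0, "jaw": 4},
    {"x": 0, "y": 0, "z": -0.2, "twist": 0, "jaw": 4},
    {"x": 0, "y": 0, "z": -0.2, "twist": 0, "jaw": 4}
  ]
}}

```text
clock: 12.97
eef_pos: [0.5267, 0.2708, 0.0813]
tool_rot: [0.661, -0.242, -0.417, -0.575]
ft_force: [0.4, -0.9, -2.6]
grip_width: 0.0541
```

```bash
python3 s.py
```

```text
t 12.97 q [ 0.548  0.248 -0.65   0.095 -0.143  0.232] tcp [0.5267 0.2708 0.0813] F [ 0.4 -0.9 -2.6] w 0.0541
tool x [ 0.536  0.16  -0.829] jaw z [-0.273  0.962  0.009] tilt 33.99 lean az 16.6 jaw az 105.8 jaw elev 0.53 pos az 27.2
```

Emit:
{"op": "step_arm", "data": {
  "series": [
    {"x": 0, "y": 0, "z": -0.1, "twist": 0, "jaw": 4},
    {"x": 0, "y": 0, "z": -0.2, "twist": 0, "jaw": 4},
    {"x": 0, "y": 0, "z": -0.2, "twist": 0, "jaw": 4}
  ]
}}

```text
clock: 13.22
eef_pos: [0.5279, 0.2713, 0.0811]
tool_rot: [0.662, -0.24, -0.416, -0.576]
ft_force: [-3.2, -1.7, 5.1]
grip_width: 0.0538
```

```bash
python3 s.py
```

```text
t 13.22 q [ 0.548  0.25  -0.651  0.088 -0.144  0.231] tcp [0.5279 0.2713 0.0811] F [-3.2 -1.7  5.1] w 0.0538
tool x [ 0.539  0.161 -0.827] jaw z [-0.273  0.962  0.009] tilt 34.22 lean az 16.6 jaw az 105.9 jaw elev 0.52 pos az 27.2
```

Emit:
{"op": "step_arm", "data": {
  "series": [
    {"x": 0, "y": 0, "z": 0, "twist": 0, "jaw": 6},
    {"x": 0, "y": 0, "z": 0, "twist": 0, "jaw": 7.5},
    {"x": 0, "y": 0, "z": 0, "twist": 0, "jaw": 8.5},
    {"x": 0, "y": 0, "z": 0, "twist": 0, "jaw": 8.5},
    {"x": 0, "y": 0, "z": 0, "twist": 0, "jaw": 8.5},
    {"x": 0, "y": 0, "z": 0, "twist": 0, "jaw": 8.5}
  ]
}}

```text
clock: 13.72
eef_pos: [0.528, 0.2712, 0.081]
tool_rot: [0.662, -0.24, -0.416, -0.576]
ft_force: [0.4, -0.9, 0.5]
grip_width: 0.0855
```

```bash
python3 s.py
```

```text
t 13.72 q [ 0.548  0.25  -0.651  0.088 -0.144  0.231] tcp [0.528  0.2712 0.081 ] F [ 0.4 -0.9  0.5] w 0.0855
tool x [ 0.539  0.161 -0.827] jaw z [-0.273  0.962  0.009] tilt 34.21 lean az 16.6 jaw az 105.8 jaw elev 0.52 pos az 27.2
```

Emit:
{"op": "step_arm", "data": {
  "series": [
    {"x": -0.5, "y": -0.2, "z": 0.8, "twist": 0, "jaw": 8.5},
    {"x": -1.6, "y": -0.5, "z": 2.5, "twist": 0, "jaw": 8.5},
    {"x": -3.2, "y": -1, "z": 5, "twist": 0, "jaw": 8.5},
    {"x": -5.2, "y": -1.6, "z": 8, "twist": 0, "jaw": 8.5},
    {"x": -8, "y": -2.5, "z": 11, "twist": 0, "jaw": 8.5},
    {"x": -11, "y": -3.5, "z": 13, "twist": 0, "jaw": 8.5},
    {"x": -14, "y": -5, "z": 15, "twist": 0, "jaw": 8.5},
    {"x": -17, "y": -7, "z": 17, "twist": 0, "jaw": 8.5},
    {"x": -18, "y": -8, "z": 18, "twist": 0, "jaw": 8.5}
  ]
}}

```text
clock: 14.47
eef_pos: [0.3449, 0.1897, 0.263]
tool_rot: [0.662, -0.239, -0.416, -0.576]
ft_force: [1.1, -0.6, -0.4]
grip_width: 0.085
```

```bash
python3 s.py;  python3 -c "
from h import *
p,d=shot('side','side9');cv2.imwrite('pics/side9z.png',cv2.resize(p[130:330,130:330,::-1],None,fx=3,fy=3,interpolation=cv2.INTER_CUBIC))
p,d=shot('top','top9');cv2.imwrite('pics/top9z.png',cv2.resize(p[120:260,150:300,::-1],None,fx=4,fy=4,interpolation=cv2.INTER_CUBIC))"
```

```text
t 14.47 q [ 0.659 -0.432 -0.683  0.752 -0.204  0.325] tcp [0.3449 0.1897 0.263 ] F [ 1.1 -0.6 -0.4] w 0.085
tool x [ 0.54   0.163 -0.826] jaw z [-0.274  0.962  0.01 ] tilt 34.33 lean az 16.8 jaw az 105.9 jaw elev 0.56 pos az 28.8
```

View pics/side9z.png

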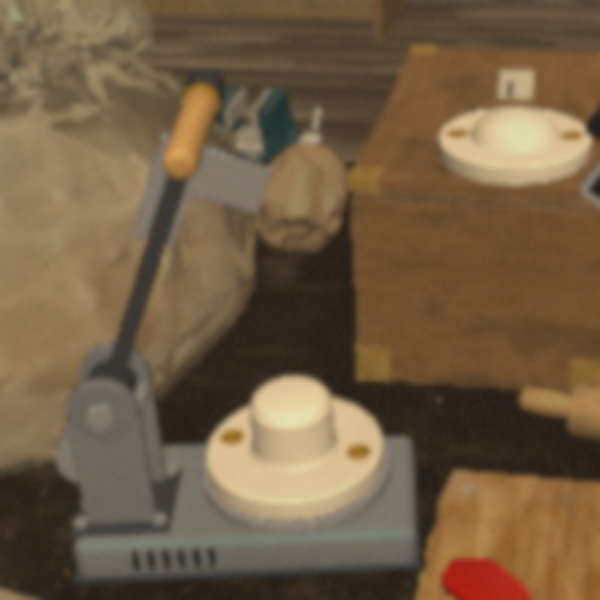

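View pics/top9z.png

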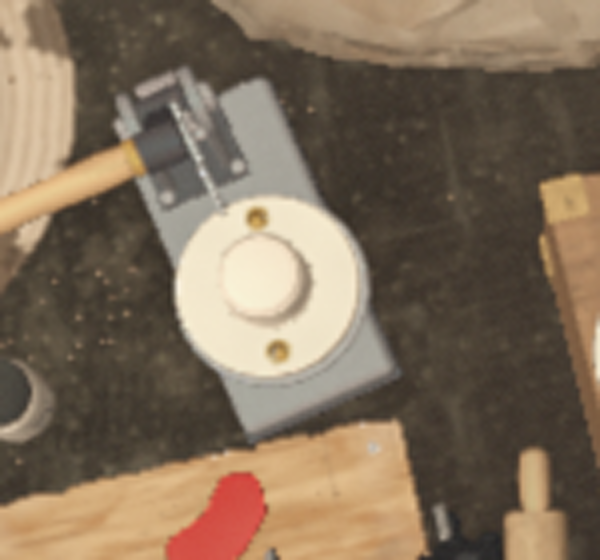

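```bash
cat > k4.py <<'E'
from h import *
from k3 import edge
for fn in('top9','side9'):
    d=np.load(f'pics/{fn}.npz')['d']; C=cloud(fn[:-1],d); r=np.hypot(C[...,0]-.517,C[...,1]-.269)
    for a,b,n in((.034,.056,'flange'),(0,.018,'hump')):
        q=C[(r>a)&(r<b)&(d>0)]; q=q[q[:,2]>.05]; A=np.c_[q[:,:2]-[.517,.269],np.ones(len(q))]
        f=np.linalg.lstsq(A,q[:,2],rcond=None)[0]
        q0=abs(A@f-q[:,2])<.004; f=np.linalg.lstsq(A[q0],q[q0,2],rcond=None)[0]
        print('R',fn,n,'z',f[2].round(4),'slopes',f[:2].round(4),q0.sum())
print('R flange fit',edge('top9',(217,192),-180,180,.072,(18,32)))
E
python3 k4.py | grep R | tail -5
```

```text
R top9 flange z 0.0977 slopes [0.4875 0.8635] 42
R top9 hump z 0.1208 slopes [0.6652 0.3734] 25
R side9 flange z 0.0881 slopes [0.4183 0.2627] 66
R side9 hump z 0.1125 slopes [-0.0284 -0.097 ] 8
R flange fit (array([0.5181, 0.2701]), np.float64(0.0614), 80, np.float64(0.00231))
```

```bash
python3 - <<'E' | grep R
from h import *
from m import ray
for fn in('top9','side9'):
    d=np.load(f'pics/{fn}.npz')['d']; C=cloud(fn[:-1],d); r=np.hypot(C[...,0]-.517,C[...,1]-.269)
    k=(r<.057)&(abs(C[...,2]-.072)<.008)&(d>0); q=C[k]; A=np.c_[q[:,:2]-[.517,.269],np.ones(len(q))]; f=np.linalg.lstsq(A,q[:,2],rcond=None)[0]
    print('R',fn,k.sum(),'flange median z',np.median(q[:,2]).round(4),'plane',f.round(4))
    k=(r<.02)&(C[...,2]>.1)&(d>0); print('R hump',k.sum(),np.percentile(C[k][:,2],[10,50,90]).round(4))
for fn,h in(('top0',.056),('top9',.072)):
    d=np.load(f'pics/{fn}.npz')['d']; C=cloud('top',d); m=((abs(C[...,2]-h)<.007)&(np.hypot(C[...,0]-.517,C[...,1]-.27)<.08)).astype(np.uint8)
    cs,_=cv2.findContours(m,cv2.RETR_EXTERNAL,cv2.CHAIN_APPROX_NONE); c=max(cs,key=cv2.contourArea)[:,0]; w=ray('top',c,h)
    print('R',fn,cv2.minEnclosingCircle(w.astype(np.float32)))
E
```

```text
R top9 1027 flange median z 0.0719 plane [ 0.0026 -0.001   0.072 ]
R hump 205 [0.1107 0.1142 0.1182]
R side9 997 flange median z 0.0718 plane [-0.0023  0.0073  0.0719]
R hump 343 [0.1126 0.1148 0.2773]
R top0 ((0.5168549418449402, 0.2700735926628113), 0.06424190104007721)
R top9 ((0.5169916749000549, 0.2704106867313385), 0.06033085286617279)
```

Emit:
{"op": "step_arm", "data": {
  "series": [
    {"x": 0, "y": 0, "z": 3, "twist": 2, "jaw": 0},
    {"x": 0, "y": 0, "z": 6.5, "twist": 4, "jaw": 0},
    {"x": 0, "y": 1, "z": 10, "twist": 6, "jaw": 0},
    {"x": 2, "y": 3, "z": 13, "twist": 8.7, "jaw": 0},
    {"x": 5, "y": 5.5, "z": 15, "twist": 8.7, "jaw": 0},
    {"x": 8, "y": 8, "z": 17, "twist": 8.7, "jaw": 0},
    {"x": 11, "y": 11, "z": 19, "twist": 8.7, "jaw": 0},
    {"x": 14, "y": 14, "z": 20, "twist": 8.7, "jaw": 0},
    {"x": 16, "y": 15.5, "z": 20, "twist": 8.7, "jaw": 0},
    {"x": 16, "y": 15.5, "z": 20, "twist": 8.7, "jaw": 0}
  ]
}}

```text
clock: 15.4
eef_pos: [0.5119, 0.3501, 0.4599]
tool_rot: [0.678, -0.188, -0.458, -0.543]
ft_force: [0.4, 1.4, -1.5]
grip_width: -0.0002
```

Emit:
{"op": "step_arm", "data": {
  "series": [
    {"x": 0, "y": 0, "z": 0, "twist": 0, "jaw": 0}
  ]
}}

```text
clock: 15.48
eef_pos: [0.5132, 0.3512, 0.4574]
tool_rot: [0.678, -0.19, -0.459, -0.542]
ft_force: [-0.5, -0.5, -0.6]
grip_width: 0.0
```

```bash
python3 s.py;  python3 -c "
from h import *
p,d=shot('side','side10');p,d=shot('top','top10')"
```

```text
t 15.48 q [ 0.658  0.023  0.155  1.118 -0.119  0.196] tcp [0.5132 0.3512 0.4574] F [-0.5 -0.5 -0.6] w 0.0
tool x [ 0.506  0.241 -0.828] jaw z [-0.416  0.909  0.01 ] tilt 34.11 lean az 25.4 jaw az 114.6 jaw elev 0.57 pos az 34.4
```

View pics/side10.png

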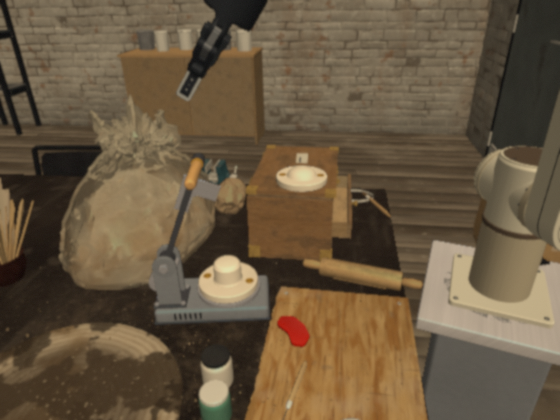

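View pics/top10.png

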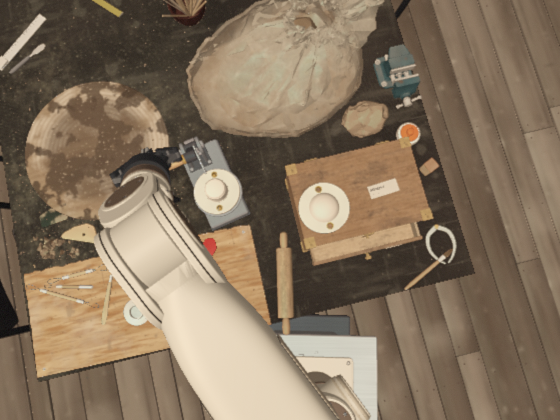

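Emit:
{"op": "step_arm", "data": {
  "series": [
    {"x": 1.3, "y": 0.6, "z": -2.5, "twist": 0, "jaw": 0},
    {"x": 2.6, "y": 1.2, "z": -5.5, "twist": 0, "jaw": 0},
    {"x": 4, "y": 1.8, "z": -8.5, "twist": 0, "jaw": 0},
    {"x": 5, "y": 2.2, "z": -11, "twist": 0, "jaw": 0},
    {"x": 5.2, "y": 2.3, "z": -12.2, "twist": 0, "jaw": 0},
    {"x": 5.2, "y": 2.3, "z": -12.2, "twist": 0, "jaw": 0},
    {"x": 5.2, "y": 2.3, "z": -12.2, "twist": 0, "jaw": 0}
  ]
}}

```text
clock: 16.17
eef_pos: [0.5633, 0.3724, 0.3348]
tool_rot: [0.677, -0.19, -0.459, -0.542]
ft_force: [-0.0, -0.2, 0.8]
grip_width: 0.0001
```

```bash
python3 s.py;  python3 -c "
from h import *
p,d=shot('side','side11');cv2.imwrite('pics/side11z.png',cv2.resize(p[70:270,120:320,::-1],None,fx=3,fy=3,interpolation=cv2.INTER_CUBIC))"
```

```text
t 16.17 q [ 0.631  0.131 -0.04   0.814 -0.105  0.174] tcp [0.5633 0.3724 0.3348] F [-0.  -0.2  0.8] w 0.0001
tool x [ 0.506  0.24  -0.829] jaw z [-0.416  0.909  0.01 ] tilt 34.03 lean az 25.4 jaw az 114.6 jaw elev 0.56 pos az 33.5
```

View pics/side11z.png

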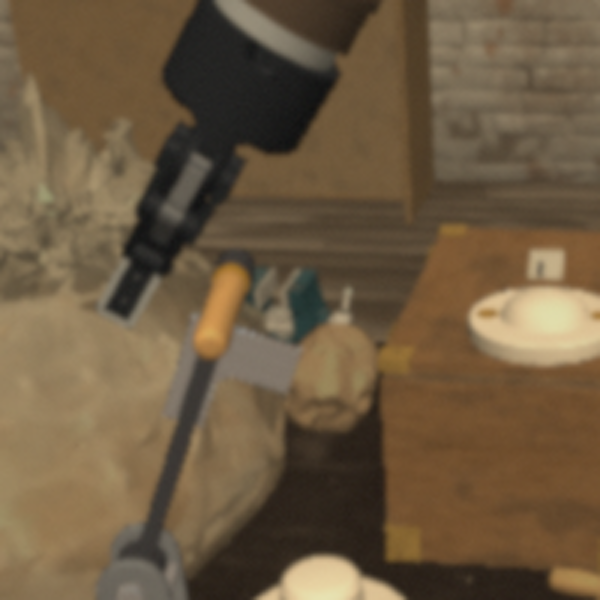

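```bash
cat > arc.py <<'E'
from h import *
import sys
o=bot.get_obs()['eef_pos']; xj=np.array([np.cos(np.radians(25.5)),np.sin(np.radians(25.5))]); yj=np.array([-xj[1],xj[0]]); head=np.array([.5168,.2698])
off=(.0334,-.0139)
rel=o[:2]-head; print('now j',(rel@xj*1000).round(1),(rel@yj*1000).round(1),(o[2]*1000).round(1))
for th in [float(a) for a in sys.argv[1:]]:
    w=head+(.115-.22*np.cos(th)+off[0])*xj+.0735*yj; z=.13+.22*np.sin(th)+off[1]
    print(th,(100*(np.r_[w,z]-o)).round(2))
E
python3 arc.py 1.2 1.15 1.1 1 .9 .8 .7 .6 .5 .4 .3 .2 .1 0
```

```text
now j 87.0 72.8 336.8
1.2 [-1.68 -0.73 -1.57]
1.15 [-2.6  -1.17 -1.99]
1.1 [-3.49 -1.59 -2.47]
1.0 [-5.21 -2.41 -3.56]
0.9 [-6.83 -3.18 -4.84]
0.8 [-8.32 -3.9  -6.29]
0.7 [-9.67 -4.54 -7.9 ]
0.6 [-10.87  -5.11  -9.65]
0.5 [-11.91  -5.61 -11.53]
0.4 [-12.77  -6.02 -13.51]
0.3 [-13.45  -6.35 -15.57]
0.2 [-13.95  -6.58 -17.7 ]
0.1 [-14.24  -6.72 -19.88]
0.0 [-14.34  -6.77 -22.07]
```

Emit:
{"op": "step_arm", "data": {
  "series": [
    {"x": -1, "y": -0.4, "z": -1, "twist": 0, "jaw": 0},
    {"x": -1.7, "y": -0.7, "z": -1.6, "twist": 0, "jaw": 0},
    {"x": -2.2, "y": -1, "z": -1.8, "twist": 0, "jaw": 0},
    {"x": -2.6, "y": -1.2, "z": -2, "twist": 0, "jaw": 0},
    {"x": -3.1, "y": -1.4, "z": -2.2, "twist": 0, "jaw": 0},
    {"x": -3.5, "y": -1.6, "z": -2.5, "twist": 0, "jaw": 0},
    {"x": -4.4, "y": -2, "z": -3, "twist": 0, "jaw": 0},
    {"x": -5.2, "y": -2.4, "z": -3.6, "twist": 0, "jaw": 0},
    {"x": -5.2, "y": -2.4, "z": -3.6, "twist": 0, "jaw": 0}
  ]
}}

```text
clock: 16.97
eef_pos: [0.5105, 0.3482, 0.3003]
tool_rot: [0.677, -0.19, -0.459, -0.543]
ft_force: [-0.5, 0.0, 0.5]
grip_width: -0.0001
```

```bash
python3 s.py;  python3 -c "
from h import *
p,d=shot('side','side12');cv2.imwrite('pics/side12z.png',cv2.resize(p[100:300,120:320,::-1],None,fx=3,fy=3,interpolation=cv2.INTER_CUBIC))"
```

```text
t 16.97 q [ 0.657  0.031 -0.242  0.713 -0.118  0.195] tcp [0.5105 0.3482 0.3003] F [-0.5  0.   0.5] w -0.0001
tool x [ 0.507  0.241 -0.828] jaw z [-0.416  0.909  0.01 ] tilt 34.14 lean az 25.5 jaw az 114.6 jaw elev 0.59 pos az 34.3
```

View pics/side12z.png

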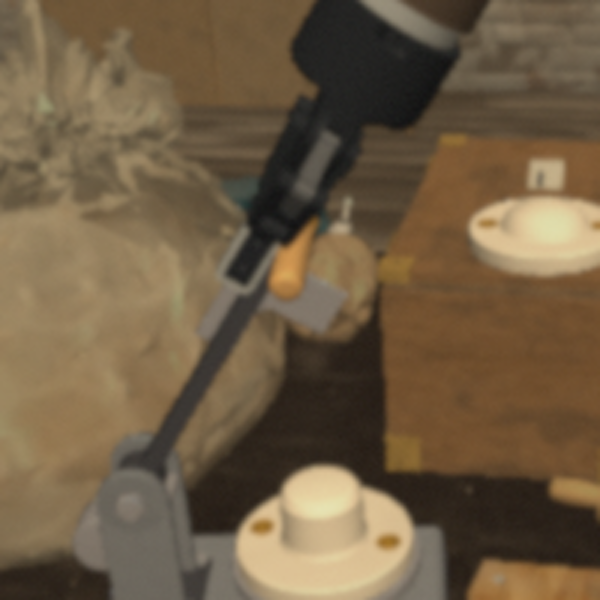

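```bash
python3 arc.py  1 .9 .8 .7 .6 .5 .4 .3 .2 .1 0 -.04
```

```text
now j 28.8 73.5 300.6
1.0 [0.07 0.03 0.06]
0.9 [-1.55 -0.74 -1.22]
0.8 [-3.04 -1.45 -2.67]
0.7 [-4.39 -2.1  -4.28]
0.6 [-5.59 -2.67 -6.03]
0.5 [-6.63 -3.17 -7.9 ]
0.4 [-7.49 -3.58 -9.88]
0.3 [ -8.17  -3.9  -11.95]
0.2 [ -8.66  -4.14 -14.08]
0.1 [ -8.96  -4.28 -16.25]
0.0 [ -9.06  -4.33 -18.45]
-0.04 [ -9.04  -4.32 -19.33]
```

Emit:
{"op": "step_arm", "data": {
  "series": [
    {"x": -0.8, "y": -0.4, "z": -0.6, "twist": 0, "jaw": 0},
    {"x": -1.6, "y": -0.7, "z": -1.2, "twist": 0, "jaw": 0},
    {"x": -2.3, "y": -1.1, "z": -1.9, "twist": 0, "jaw": 0},
    {"x": -3, "y": -1.4, "z": -2.7, "twist": 0, "jaw": 0},
    {"x": -3.7, "y": -1.8, "z": -3.4, "twist": 0, "jaw": 0},
    {"x": -4.4, "y": -2.1, "z": -4.3, "twist": 0, "jaw": 0},
    {"x": -5, "y": -2.4, "z": -5.1, "twist": 0, "jaw": 0},
    {"x": -5.6, "y": -2.7, "z": -6, "twist": 0, "jaw": 0},
    {"x": -5.6, "y": -2.7, "z": -6, "twist": 0, "jaw": 0}
  ]
}}

```text
clock: 17.77
eef_pos: [0.4539, 0.321, 0.2389]
tool_rot: [0.677, -0.19, -0.46, -0.542]
ft_force: [-0.1, -0.5, -0.5]
grip_width: 0.0
```

```bash
python3 s.py;  python3 arc.py .6 .5 .4 .3 .2 .1 .05 0 -.04; python3 -c "
from h import *
p,d=shot('side','side13');cv2.imwrite('pics/side13z.png',cv2.resize(p[100:300,120:320,::-1],None,fx=3,fy=3,interpolation=cv2.INTER_CUBIC))"
```

```text
t 17.77 q [ 0.69  -0.049 -0.484  0.556 -0.136  0.222] tcp [0.4539 0.321  0.2389] F [-0.1 -0.5 -0.5] w 0.0
tool x [ 0.505  0.24  -0.829] jaw z [-0.417  0.909  0.01 ] tilt 33.99 lean az 25.5 jaw az 114.6 jaw elev 0.57 pos az 35.3
now j -34.7 73.3 238.9
0.6 [0.13 0.09 0.14]
0.5 [-0.91 -0.41 -1.73]
0.4 [-1.77 -0.82 -3.71]
0.3 [-2.45 -1.14 -5.78]
0.2 [-2.94 -1.38 -7.91]
0.1 [ -3.24  -1.52 -10.08]
0.05 [ -3.31  -1.55 -11.18]
0.0 [ -3.34  -1.57 -12.28]
-0.04 [ -3.32  -1.56 -13.16]
```

View pics/side13z.png

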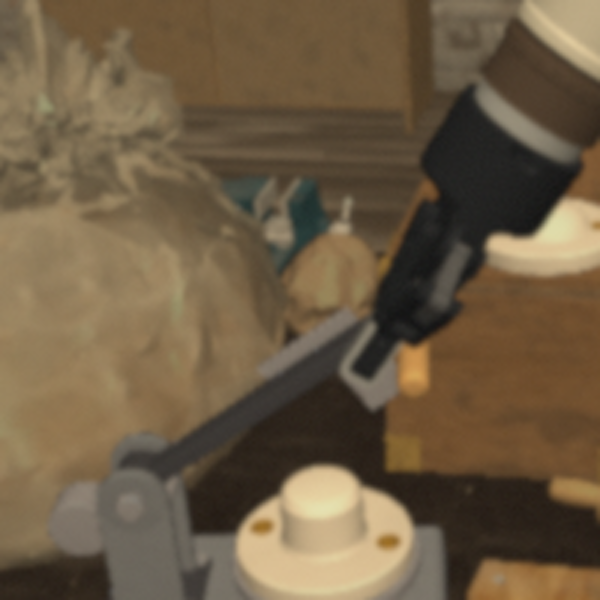

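Emit:
{"op": "step_arm", "data": {
  "series": [
    {"x": -0.3, "y": -0.1, "z": -0.7, "twist": 0, "jaw": 0},
    {"x": -0.9, "y": -0.4, "z": -1.7, "twist": 0, "jaw": 0},
    {"x": -1.3, "y": -0.6, "z": -2.7, "twist": 0, "jaw": 0},
    {"x": -1.8, "y": -0.8, "z": -3.7, "twist": 0, "jaw": 0},
    {"x": -2.1, "y": -1, "z": -4.7, "twist": 0, "jaw": 0},
    {"x": -2.5, "y": -1.1, "z": -5.8, "twist": 0, "jaw": 0},
    {"x": -2.7, "y": -1.3, "z": -6.8, "twist": 0, "jaw": 0},
    {"x": -2.9, "y": -1.4, "z": -7.9, "twist": 0, "jaw": 0},
    {"x": -2.9, "y": -1.4, "z": -7.9, "twist": 0, "jaw": 0}
  ]
}}

```text
clock: 18.57
eef_pos: [0.4252, 0.3071, 0.1593]
tool_rot: [0.677, -0.191, -0.46, -0.542]
ft_force: [-0.2, -0.2, 0.3]
grip_width: -0.0001
```

```bash
python3 s.py;  python3 arc.py .2 .1 .05 0 -.04; python3 -c "
from h import *
p,d=shot('side','side14');cv2.imwrite('pics/side14z.png',cv2.resize(p[140:340,120:320,::-1],None,fx=3,fy=3,interpolation=cv2.INTER_CUBIC))"
```

```text
t 18.57 q [ 0.711 -0.014 -0.688  0.321 -0.148  0.24 ] tcp [0.4252 0.3071 0.1593] F [-0.2 -0.2  0.3] w -0.0001
tool x [ 0.504  0.24  -0.829] jaw z [-0.417  0.909  0.009] tilt 33.95 lean az 25.4 jaw az 114.6 jaw elev 0.54 pos az 35.8
now j -66.6 73.0 159.3
0.2 [-0.08  0.02  0.05]
0.1 [-0.37 -0.13 -2.13]
0.05 [-0.45 -0.16 -3.22]
0.0 [-0.47 -0.17 -4.32]
-0.04 [-0.46 -0.17 -5.2 ]
```

View pics/side14z.png

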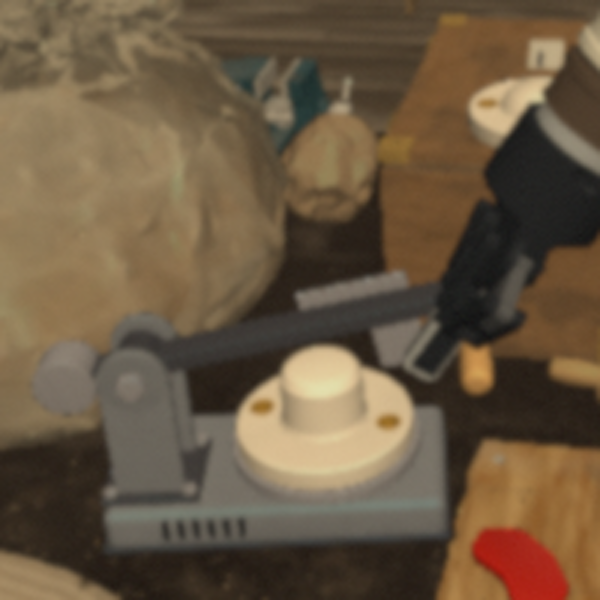

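Emit:
{"op": "step_arm", "data": {
  "series": [
    {"x": -0.2, "y": -0.1, "z": -0.7, "twist": 0, "jaw": 0},
    {"x": -0.3, "y": -0.1, "z": -1.4, "twist": 0, "jaw": 0},
    {"x": -0.4, "y": -0.1, "z": -2.1, "twist": 0, "jaw": 0},
    {"x": -0.4, "y": -0.2, "z": -2.7, "twist": 0, "jaw": 0},
    {"x": -0.4, "y": -0.2, "z": -3.2, "twist": 0, "jaw": 0},
    {"x": -0.5, "y": -0.2, "z": -3.6, "twist": 0, "jaw": 0},
    {"x": -0.5, "y": -0.2, "z": -3.6, "twist": 0, "jaw": 0}
  ]
}}

```text
clock: 19.2
eef_pos: [0.4208, 0.3053, 0.1236]
tool_rot: [0.678, -0.191, -0.46, -0.542]
ft_force: [4.0, 2.4, -1.3]
grip_width: -0.0
```

```bash
python3 s.py;  python3 -c "
from h import *
p,d=shot('side','side15');cv2.imwrite('pics/side15z.png',cv2.resize(p[140:340,120:320,::-1],None,fx=3,fy=3,interpolation=cv2.INTER_CUBIC))"
```

```text
t 19.2 q [ 0.716  0.038 -0.755  0.201 -0.151  0.244] tcp [0.4208 0.3053 0.1236] F [ 4.   2.4 -1.3] w -0.0
tool x [ 0.505  0.24  -0.829] jaw z [-0.416  0.909  0.009] tilt 33.99 lean az 25.4 jaw az 114.6 jaw elev 0.53 pos az 36.0
```

View pics/side15z.png

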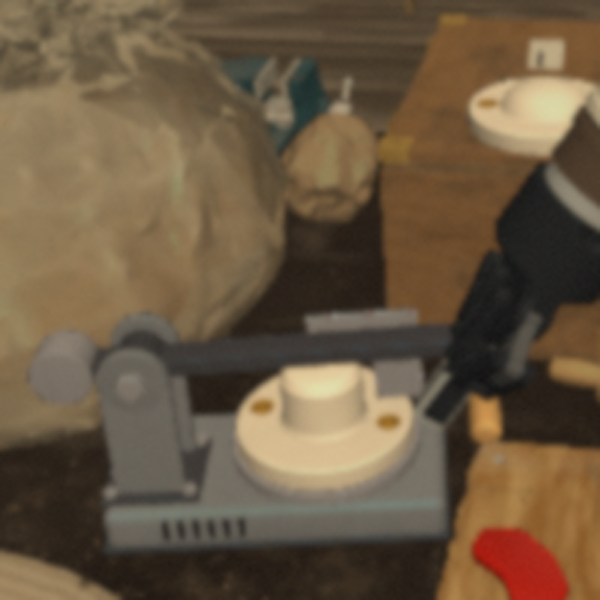

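Emit:
{"op": "step_arm", "data": {
  "series": [
    {"x": 0, "y": 0, "z": -0.3, "twist": 0, "jaw": 0},
    {"x": -0.1, "y": 0, "z": -0.6, "twist": 0, "jaw": 0},
    {"x": -0.2, "y": -0.1, "z": -0.8, "twist": 0, "jaw": 0},
    {"x": -0.2, "y": -0.1, "z": -0.8, "twist": 0, "jaw": 0}
  ]
}}

```text
clock: 19.58
eef_pos: [0.4205, 0.3053, 0.117]
tool_rot: [0.678, -0.189, -0.458, -0.543]
ft_force: [7.7, 3.1, -0.1]
grip_width: -0.0001
```

```bash
python3 s.py
cat > th.py <<'E'
from h import *
import sys
fn=sys.argv[1]
d=np.load(f'pics/{fn}.npz')['d']; C=cloud('side',d)
xj=np.array([np.cos(np.radians(25.5)),np.sin(np.radians(25.5))]); yj=np.array([-xj[1],xj[0]]); head=np.array([.5168,.2698])
X=(C[...,:2]-head)@xj; Y=(C[...,:2]-head)@yj; Z=C[...,2]
# left face of bar at y_j=19.5
k=(abs(Y-.0195)<.006)&(Z>.1)&(Z<.36)&(X<.07)&(X>-.09)&(d>0)
q=np.c_[X[k],Z[k]]; print(k.sum())
f=cv2.fitLine(q.astype(np.float32),cv2.DIST_HUBER,0,.001,.001).ravel(); print('arm angle',np.arctan2(-f[1]*np.sign(f[0]),abs(f[0])).round(4),'z at x=0',(f[3]-f[2]*f[1]/f[0]).round(4))
for x in np.arange(-.08,.07,.02):
    s=q[abs(q[:,0]-x)<.01]
    if len(s): print(x.round(2),len(s),np.percentile(s[:,1],[5,50,95]).round(4))
E
python3 -c "
from h import *
p,d=shot('side','side16');cv2.imwrite('pics/side16z.png',cv2.resize(p[140:340,120:320,::-1],None,fx=3,fy=3,interpolation=cv2.INTER_CUBIC))"; python3 th.py side15; python3 th.py side16
```

```text
t 19.58 q [ 0.717  0.05  -0.77   0.171 -0.153  0.246] tcp [0.4205 0.3053 0.117 ] F [ 7.7  3.1 -0.1] w -0.0001
tool x [ 0.508  0.241 -0.827] jaw z [-0.416  0.909  0.01 ] tilt 34.24 lean az 25.4 jaw az 114.6 jaw elev 0.57 pos az 36.0
779
arm angle 0.0365 z at x=0 0.1355
-0.08 62 [0.1326 0.1415 0.1441]
-0.06 74 [0.1326 0.1403 0.1436]
-0.04 79 [0.1316 0.1401 0.1424]
-0.02 132 [0.102  0.133  0.1418]
0.0 154 [0.104  0.1277 0.1413]
0.02 124 [0.1032 0.1332 0.1397]
0.04 75 [0.1279 0.1367 0.1392]
0.06 79 [0.1274 0.1362 0.1388]
764
arm angle 0.0306 z at x=0 0.1312
-0.08 66 [0.1275 0.136  0.1384]
-0.06 76 [0.1272 0.1353 0.1383]
-0.04 77 [0.1265 0.1355 0.138 ]
-0.02 122 [0.1033 0.1306 0.1379]
0.0 155 [0.1033 0.1249 0.1376]
0.02 113 [0.1033 0.1306 0.1368]
0.04 78 [0.1263 0.1345 0.1372]
0.06 77 [0.1261 0.1342 0.1374]
```

View pics/side16z.png

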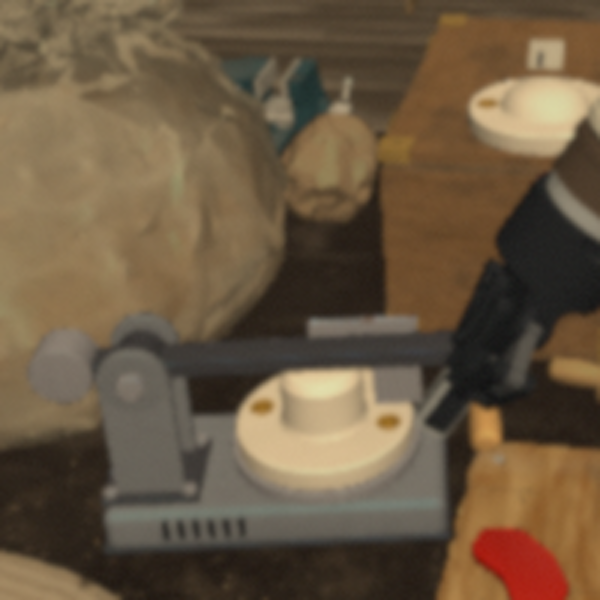

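Emit:
{"op": "step_arm", "data": {
  "series": [
    {"x": -0.1, "y": 0, "z": -0.3, "twist": 0, "jaw": 0},
    {"x": -0.1, "y": -0.1, "z": -0.6, "twist": 0, "jaw": 0},
    {"x": -0.1, "y": -0.1, "z": -0.6, "twist": 0, "jaw": 0}
  ]
}}

```text
clock: 19.88
eef_pos: [0.4216, 0.306, 0.1134]
tool_rot: [0.678, -0.187, -0.457, -0.545]
ft_force: [4.9, 2.7, 4.3]
grip_width: 0.0001
```

```bash
python3 s.py; python3 -c "
from h import *
p,d=shot('side','side17')"; python3 th.py side17
```

```text
t 19.88 q [ 0.717  0.059 -0.779  0.146 -0.153  0.245] tcp [0.4216 0.306  0.1134] F [4.9 2.7 4.3] w 0.0001
tool x [ 0.513  0.245 -0.823] jaw z [-0.416  0.909  0.011] tilt 34.6 lean az 25.5 jaw az 114.6 jaw elev 0.65 pos az 36.0
795
arm angle -0.0038 z at x=0 0.1321
-0.08 63 [0.1254 0.1339 0.1369]
-0.06 77 [0.1254 0.1334 0.1364]
-0.04 79 [0.125  0.1338 0.1365]
-0.02 135 [0.1025 0.1286 0.1364]
0.0 158 [0.1042 0.1249 0.1364]
0.02 123 [0.1037 0.1291 0.1367]
0.04 78 [0.1261 0.1343 0.1365]
0.06 82 [0.1246 0.1334 0.1365]
```

Emit:
{"op": "step_arm", "data": {
  "series": [
    {"x": 0.4, "y": 0.2, "z": 0.3, "twist": 0, "jaw": 0},
    {"x": 1.1, "y": 0.5, "z": 0.8, "twist": 0, "jaw": 0},
    {"x": 2.2, "y": 1.1, "z": 1.7, "twist": 0, "jaw": 0},
    {"x": 2.2, "y": 1.1, "z": 4, "twist": 0, "jaw": 0},
    {"x": 2.2, "y": 1.1, "z": 7.5, "twist": 0, "jaw": 0},
    {"x": 2.2, "y": 1.1, "z": 11, "twist": 0, "jaw": 0},
    {"x": 1, "y": 0.5, "z": 14, "twist": 0, "jaw": 0},
    {"x": -2, "y": -1, "z": 16, "twist": 0, "jaw": 0},
    {"x": -5, "y": -2, "z": 18, "twist": 0, "jaw": 0},
    {"x": -7, "y": -3, "z": 19, "twist": 0, "jaw": 0}
  ]
}}

```text
clock: 20.77
eef_pos: [0.35, 0.2752, 0.305]
tool_rot: [0.678, -0.187, -0.457, -0.545]
ft_force: [-0.0, 0.5, 0.8]
grip_width: 0.0002
```

Emit:
{"op": "step_arm", "data": {
  "series": [
    {"x": -3, "y": -3, "z": 2, "twist": 0, "jaw": 0},
    {"x": -6, "y": -6, "z": 3, "twist": 0, "jaw": 0},
    {"x": -7, "y": -7, "z": 3, "twist": 0, "jaw": 0},
    {"x": -7, "y": -7, "z": 3, "twist": 0, "jaw": 0},
    {"x": -7, "y": -7, "z": 3, "twist": 0, "jaw": 0}
  ]
}}

```text
clock: 21.18
eef_pos: [0.2792, 0.2046, 0.3352]
tool_rot: [0.677, -0.186, -0.457, -0.545]
ft_force: [0.7, -0.0, 0.0]
grip_width: 0.0
```

```bash
python3 s.py; python3 -c "
from h import *
p,d=shot('side','side18');shot('top','top18');cv2.imwrite('pics/side18z.png',cv2.resize(p[140:340,120:320,::-1],None,fx=3,fy=3,interpolation=cv2.INTER_CUBIC))"; python3 th.py side18
```

```text
t 21.18 q [ 0.81  -0.572 -0.555  1.014 -0.203  0.325] tcp [0.2792 0.2046 0.3352] F [ 0.7 -0.   0. ] w 0.0
tool x [ 0.512  0.246 -0.823] jaw z [-0.416  0.909  0.013] tilt 34.63 lean az 25.7 jaw az 114.6 jaw elev 0.73 pos az 36.2
811
arm angle 0.0082 z at x=0 0.1305
-0.08 82 [0.1247 0.1332 0.1367]
-0.06 81 [0.1257 0.1331 0.1368]
-0.04 75 [0.1242 0.1332 0.1369]
-0.02 137 [0.1023 0.1287 0.1365]
0.0 151 [0.1028 0.1234 0.1362]
0.02 125 [0.1019 0.1285 0.1366]
0.04 78 [0.1262 0.1336 0.1364]
0.06 82 [0.1243 0.1337 0.1366]
```

View pics/side18z.png

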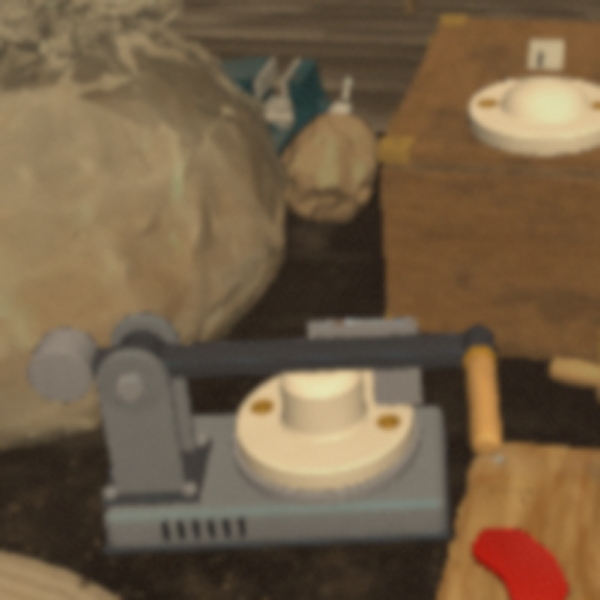

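View pics/top18.png

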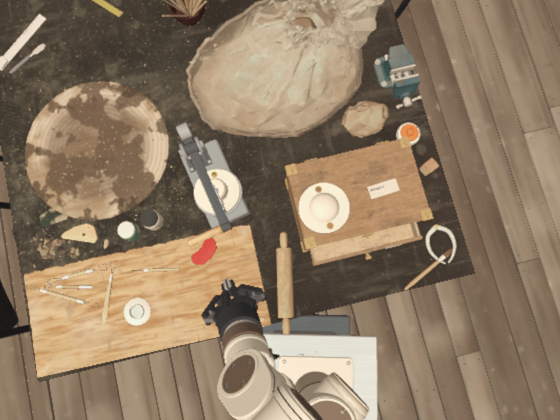

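```bash
python3 - <<'E' | grep R
from h import *
for fn in('top18','side18'):
    d=np.load(f'pics/{fn}.npz'); C=cloud(fn[:-2],d['d']); h=cv2.cvtColor(d['p'],cv2.COLOR_RGB2HSV); D=d['d']
    r=np.hypot(C[...,0]-.517,C[...,1]-.269); k=(r<.057)&(abs(C[...,2]-.072)<.008)&(D>0); q=C[k]; A=np.c_[q[:,:2]-[.517,.269],np.ones(len(q))]
    print('R flange z',np.median(q[:,2]).round(4),np.linalg.lstsq(A,q[:,2],rcond=None)[0].round(3))
    k=(np.hypot(C[...,0]-.3905,C[...,1]-.291)<.03)&(C[...,2]>.09)&(C[...,2]<.2)&(D>0); print('R handle top z',k.sum(),np.percentile(C[k][:,2],[50,90]).round(4))
d0=np.load('pics/top0.npz')['p'].astype(int); d1=np.load('pics/top18.npz')['p'].astype(int)
print('R low mould image diff',abs(d0-d1)[183:234,298:352].mean().round(2))
bot.job_done(); print('R done',bot.get_obs()['clock'])
E
```

```text
R flange z 0.0719 [-0.004 -0.001  0.072]
R handle top z 180 [0.1371 0.1412]
R flange z 0.0718 [-0.005 -0.002  0.072]
R handle top z 193 [0.1374 0.1391]
R low mould image diff 4.32
```

```bash
python3 -c "
from workcell import bot
print(bot.get_obs()['clock'])" 2>&1 | tail -2
```

```text
the job is handed in; nothing more can be done
```

I fitted the tall mould on the wheel head's pins, pulled the arm down onto its stop and handed the job in. The last clock reading before hand-in was 21 s. No verdict is reported, so the results below are from my own camera checks.

**How it was done:** The moves can't tilt the hand directly, so I pushed upward past the arm's reach until it leaned back 34°. I took the tall mould by its hump, turned it 2.5° to match the pins and lowered it until the force showed contact. With the fingers closed, I then hooked the handle and drew it down its arc, and backed the hand away clear of everything.

**Last checks:**
- **Mould height:** the flange top is at 71.8–71.9 mm, where a fully home mould gives 72 mm. It is level to within about 0.005 rad.
- **Mould centring:** it was within 1 mm of the wheel centre, measured before the arm came down.
- **Arm:** the bar's top edge is flat along its length, and the line fit gives about 0.008 rad against the 0.035 limit. It stayed there after I let go.
- **Forces:** nothing I read during the pull went above about 9 N.
- **Low mould:** it looks unmoved in the pictures. I only compared images; I did not measure its position again.

**Disagreements:**
- Before insertion, the side and top views differed by about 2 mm in y on the offset between holes and pins. I shifted 1.4 mm toward the top view's value, and the mould went down without resistance.
- Some of the early circle and plane fits were unusable, so I replaced them with more robust ones.

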